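Fetch a vial from the dispenser behind the supplies

ROBOT

A 7-joint arm with a two-finger parallel gripper is mounted at the origin on the work surface. World frame = base frame: x ahead of the robot, y to its left, z up, the work surface at z = 0. Lengths are in mm, angles in rad, forces in N, time in s.
With the tool pointing down it reaches from about 425 to 1025 mm from the base axis. Payload 9.4 kg.
Tool frame: the origin (TCP) lies midway between the tips of the shut fingers; the grasp point (between the pads) lies 19 mm behind it; x points along the fingers, y is the direction in which the jaws open and shut, and the axes are right-handed (so a half turn about x gives the same grasp; the last joint's range is limited). The gripper opens to 93 mm and grips with 3 to 60 N. Pads are 15 mm wide; open, the fingers measure 128 mm over their backs; the gripper's body (75 mm by 188 mm) begins 65 mm behind the grasp point.
Start: joints at [1.132, 0.599, -0.003, 1.599, 0.002, 0.943, -0.08], TCP at [256.61, -678.067, 218.618] pointing down, gripper open.
Joint ranges: [-2.57, 2.57], [-0.35, 1.97], [-1.29, 1.29], [0.11, 2.56], [-1.05, 4.19], [0.11, 1.86], [-2.63, 2.63]. Speed limits (rad/s): [2.22, 2.22, 3.01, 3.01, 3.14, 3.14, 3.14].

INTERFACE

Orientations are given as [roll, pitch, yaw] about the fixed x, y, z axes, in that order (R = Rz(yaw) Ry(pitch) Rx(roll)).
In Python, from rig import readout, viewer, r gives the robot as it stands.
- The arm moves only by the tool send_rows, never from a script. Its arguments are lists of equal length, an entry for each row: "dp": the shift along the tool's x, y, z in mm, a list of three; "yaw": the turn about the tool's x in rad; "gripper": the opening, from 0 (shut) to 1 (fully open). A call has exactly 10 rows; each row is the pose to reach, as a shift and turn from the pose commanded when the call began, along the tool's axes at that moment; what a row does not reach only later rows make up. A row lasts 1/10 s, in which the tool goes at most 50 mm and 8.59 degrees, less where a joint would pass 70% of its speed; a pose out of reach is approached as far as the arm can. A call with a gripper value outside its range is refused whole. The fingers move at their own pace and stop on an object; "grip_force" is the grip in N (left out, the last holds). Time passes only in rows, so rows that repeat a pose let the fingers close, or fill a call up. It gives the time, the measured TCP pose, the force and the opening at its end, in the units of the state.
- readout.sense(): the state, without advancing time (a new reading comes with each control period).
- viewer.capture(name): name is "side" or "top"; returns (picture, depth): 420x560x3 uint8, blue, green, red; 420x560 float32, mm along the optical axis (not along the pixel's ray), 0 where there is no reading.
- viewer.get_calibration(name): a dict with "mtx" (3x3 intrinsics, pixels), "k1" (the pictures are not rectified: a ray, as slopes to the right and down, at radius r is drawn at 1 + k1 r^2 times it, then the intrinsics apply), "pose" (4x4, takes a point from camera to world coordinates). Camera axes: x right, y down, z forward; pixel columns grow to the right and rows downward; lengths in mm; the calibration is good to about 2 mm. A picture is of the moment at which its call begins. get_calibration takes no time and is no camera call.
- r.sign_off(): hands the job in, once; it reports no verdict.
The state is a dict: "time": time; "qpos": joint angles; "joint_velocities": joint speeds; "effort": joint torques, N m; "tcp_pos": TCP position; "tcp_rot": TCP orientation; "contact_force": force on the tool from outside, world axes, zero at the start; "ft_torque": the same for the moment, N m; "grip_width": opening from 0.0 (shut) to 1.0 (fully open).
Only numpy, scipy, OpenCV 4.12 (cv2) and the standard library are available. Lean on these libraries where they do the work, as an engineer would, in place of code of your own. Each camera call takes 0.05 s, during which the arm holds its last target.

TASK

On the ambulance counter a bottle, a tub and a carton stand crowded around the outlet of a sloped vial dispenser. First clear all three to the long side mat, standing upright; then take only the end vial out of the dispenser, so that the next one rolls down to the stop, and lay it gently in the white dish without dropping it. Only then stand the bottle, the tub and the carton back upright, each centred on its own small mat.

Things in the scene. Friction and masses are not known exactly. Their poses are not given: they have to be found in the camera images.
- bottle: Upright white plastic bottle with a grey screw cap, loose, about 130 g. Round body 44 mm across up to 76 mm high, narrowing to a cap 26 mm across; 105 mm high in all. Origin: centre of its underside, z up. Starts on its own mat beside or in front of the dispenser's outlet.
- tub: Upright squat white plastic tub with a flat grey lid, loose, about 180 g. Round, 62 mm across, 82 mm high. Origin: centre of its underside, z up. Starts on its own mat.
- carton: Upright brown cardboard carton with a paper band, loose, about 110 g. Square, 46 x 46 mm, 90 mm high; x and y axes square to its sides. Origin: centre of its underside, z up. Starts on its own mat.
- mat_bottle: The bottle's own place: round dark rubber mat, 62 mm across, 3 mm thick, fixed flat on the counter. At the start the bottle stands on it. Origin: its centre, at counter height.
- mat_tub: The tub's own place: round dark rubber mat, 80 mm across, 3 mm thick, fixed flat on the counter. At the start the tub stands on it. Origin: its centre, at counter height.
- mat_carton: The carton's own place: square dark rubber mat, 66 x 66 mm, 3 mm thick, fixed flat on the counter; x and y axes along its sides. At the start the carton stands on it. Origin: its centre, at counter height.
- side_mat: The side area: long dark rubber mat, 260 mm along its x and 100 mm along its y, 3 mm thick, fixed flat on the counter, empty at the start; to the left or the right of the dispenser. Origin: its centre, at counter height.
- dish: Shallow open white plastic dish, fixed, outside 80 mm (its x) by 138 mm (its y) by 16 mm high; walls and floor 4 mm thick. On the opposite side from the side mat. Origin: centre of its underside.
- vial1: The end vial, to be fetched: lowest of four like amber glass vials on the sloped track, lying against its stop. 45 g, 30 mm across, 58 mm long along its y axis (cap, 22 mm wide, to +y); level; rolling turns its x and z. Origin: on its axis, mid-length; 52 mm above the counter. Its two ends are free (no side walls there) and overhang the 46 mm wide track by 6 mm each: pinch them from above.
- vial2: The next vial, alike, touching the end vial 30 mm up the slope (10 degrees, rising away from the robot). When that is lifted out, this one rolls 30 mm to the stop by itself and must stay. Origin: on its axis, mid-length. Track side walls, 68 mm over the outsides, begin 19 mm up from the end vial's axis and reach 7 mm above the axes; the stop lip is 46 mm wide, 3 mm above the end vial's axis.

How it is judged (in metres and radians):
On the way, in this order (a step that is already met when the one before it is completed fails the run):
1. bottle, tub and carton all stand upright on the side mat (x of bottle in the frame of side_mat between -0.13 and 0.13 m and y of bottle in the frame of side_mat between -0.05 and 0.05 m and height (world z) of each of bottle, tub, carton below 0.01 m and angle between each of bottle, tub, carton's own z axis and vertical below 0.12 rad and x of tub in the frame of side_mat between -0.13 and 0.13 m and y of tub in the frame of side_mat between -0.05 and 0.05 m and x of carton in the frame of side_mat between -0.13 and 0.13 m and y of carton in the frame of side_mat between -0.05 and 0.05 m), for 0.2 s.
2. with these three still on the side mat, the end vial lies in the dish and the next vial has rolled to the stop (all of step 1 and x of vial1 in the frame of dish between -0.036 and 0.036 m and y of vial1 in the frame of dish between -0.065 and 0.065 m and z of vial1 in the frame of dish below 0.026 m and angle between vial1's own y axis and vertical between 1.4 and 1.74 rad and distance of vial2 from where it was at the start of the episode between 0.024 and 0.037 m), for 0.2 s.
At the end, for the whole second after the job is handed in: Bottle, tub and carton each stand upright (within 0.08 rad) and at rest with their centre within 12 mm of the centre of their own mat; the end vial lies at rest in the dish; the next vial lies at rest at the stop (24 to 37 mm from where it was at the start) (horizontal distance between bottle and mat_bottle below 0.012 m and height (world z) of each of bottle, tub, carton below 0.008 m and angle between each of bottle, tub, carton's own z axis and vertical below 0.08 rad and linear speed of each of bottle, tub, carton below 0.02 m/s and horizontal distance between tub and mat_tub below 0.012 m and horizontal distance between carton and mat_carton below 0.012 m and x of vial1 in the frame of dish between -0.036 and 0.036 m and y of vial1 in the frame of dish between -0.065 and 0.065 m and z of vial1 in the frame of dish below 0.026 m and angle between vial1's own y axis and vertical between 1.4 and 1.74 rad and linear speed of each of vial1, vial2 below 0.03 m/s and distance of vial2 from where it was at the start of the episode between 0.024 and 0.037 m); the robot touches nothing.
It fails at once if the next vial is taken out of its track (moved over 50 mm) (distance of vial2 from where it was at the start of the episode above 0.05 m).
It fails at once if the end vial is dropped (moves faster than 0.7 m/s while the fingers do not hold it) (linear speed of vial1 above 0.7 m/s and contact force between the fingers and vial1 below 0.02 N).
It also fails if it takes over 141 s, if anything falls off the work surface, if the arm or the gripper's body presses on something with over 40 N, if the wrist force passes 120 N, or if a joint passes its speed limit or range.

## Working session

There is one attempt and no reset: what is moved stays moved. The work goes in short steps, Python scripts to look and compute and a tool call to move; the robot and the scene stay as the last step left them, time stands still between calls to the robot, and variables do not carry over. Pictures are saved under pics/ and viewed, and the job is handed in when it is done.

Besides the shell and the picture viewer there is one more tool, called after ">>>" as name(argument=value, ...) on one line, values as JSON. send_rows: Moves the arm, as the interface text tells. Its arguments: {"type":"object","properties":{"dp":{"type":"array","items":{"type":"array","items":{"type":"number"}}},"yaw":{"type":"array","items":{"type":"number"}},"gripper":{"type":"array","items":{"type":"number"}},"grip_force":{"type":"number"}},"required":["dp","yaw","gripper"]}

```bash
ls; mkdir -p pics
python3 - <<'E'
from rig import readout, viewer, r
import cv2
s=readout.sense()
for k,v in s.items(): print(k,v)
for n in("side","top"):
    p,d=viewer.capture(n); cv2.imwrite(f"pics/{n}0.png",p)
    c=viewer.get_calibration(n); print(n,c)
E
```

```text
pics
time 0.0
qpos [ 1.13229623  0.60012288 -0.002554    1.60010817  0.00179802  0.94288169
 -0.07976678]
joint_velocities [ 5.93439946e-04  2.43889886e-04  1.56286935e-05 -4.93083454e-04
  1.01668536e-03  3.26609979e-04  6.40046460e-04]
effort [-4.47865195e-04 -7.65061283e+01  1.49667542e+00 -2.52349466e+01
 -5.25302114e-02  1.71402673e-02  1.17557856e-04]
tcp_pos [ 256.44343311 -677.62557831  217.7691728 ]
tcp_rot [-1.48371781  1.56927847  2.01977435]
contact_force [-0.07931177  0.81325216  0.57853926]
ft_torque [ 0.00554727  0.04857663 -0.00820002]
grip_width 1.002429571846065
side {'mtx': array([[388.96670022,   0.        , 277.62444758],
       [  0.        , 388.96670022, 209.13507916],
       [  0.        ,   0.        ,   1.        ]]), 'k1': 0.03437462662410866, 'pose': array([[ 9.68200603e-01, -1.78013942e-01,  1.75780060e-01,
         3.90535245e+02],
       [-2.49641431e-01, -7.33330971e-01,  6.32380299e-01,
        -5.46157500e+02],
       [ 1.63324523e-02, -6.56152972e-01, -7.54451143e-01,
         7.31472401e+02],
       [ 0.00000000e+00,  0.00000000e+00,  0.00000000e+00,
         1.00000000e+00]])}
top {'mtx': array([[493.56497647,   0.        , 282.08968762],
       [  0.        , 493.56497647, 199.22607404],
       [  0.        ,   0.        ,   1.        ]]), 'k1': -0.05382587751545429, 'pose': array([[ 2.11945914e-02, -9.94094815e-01,  1.06425037e-01,
         4.44206561e+02],
       [-9.99775366e-01, -2.10648822e-02,  2.34287103e-03,
         7.90181200e+00],
       [-8.72050776e-05, -1.06450786e-01, -9.94317969e-01,
         9.78185777e+02],
       [ 0.00000000e+00,  0.00000000e+00,  0.00000000e+00,
         1.00000000e+00]])}
```

View pics/side0.png

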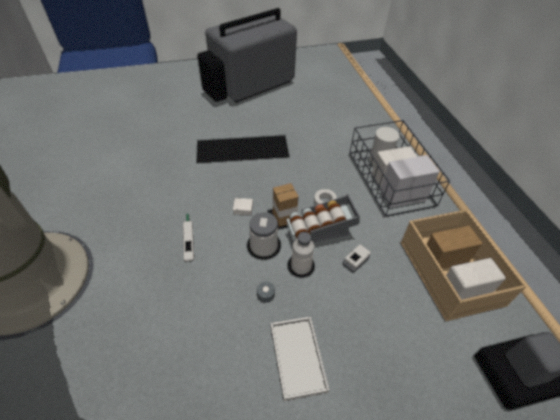

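View pics/top0.png

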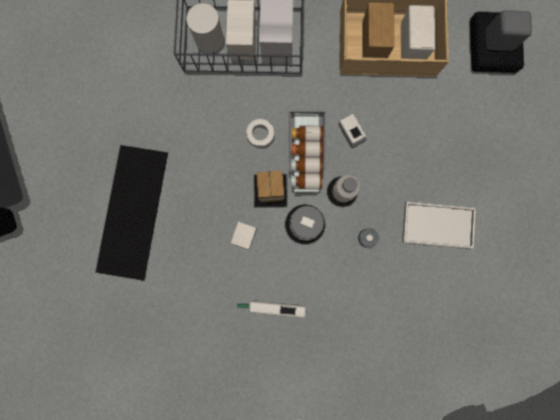

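The top view (up = +x, right = −y) shows: side mat near (132,213), dish (440,226), bottle (346,188), tub (306,224), carton (270,187), end vial (309,182). The side view shows the same objects. I'll enlarge them next.

```bash
cat > h.py <<'E'
import numpy as np, cv2
from rig import readout, viewer, r
def C(n):
    c=viewer.get_calibration(n); return c['mtx'],c['k1'],c['pose']
def ray(n,u,v):
    K,k,T=C(n); d=cv2.undistortPoints(np.array([[[u,v]]],float),K,np.array([k,0,0,0.]))[0,0]
    return T[:3,3],T[:3,:3]@np.array([d[0],d[1],1])
def onz(n,u,v,z):
    o,d=ray(n,u,v); return o+d*(z-o[2])/d[2]
def atd(n,u,v,depth):
    o,d=ray(n,u,v); return o+d*depth
def tri(a,b):
    o1,d1=ray('top',*a);o2,d2=ray('side',*b)
    A=np.stack([d1,-d2],1);x=np.linalg.lstsq(A,o2-o1,rcond=None)[0]
    p,q=o1+d1*x[0],o2+d2*x[1]; return (p+q)/2,np.linalg.norm(p-q)
def proj(n,P):
    K,k,T=C(n);Ti=np.linalg.inv(T);P=np.atleast_2d(np.asarray(P,float))
    rv=cv2.Rodrigues(Ti[:3,:3])[0]
    return cv2.projectPoints(P,rv,Ti[:3,3],K,np.array([k,0,0,0.]))[0][:,0]
def crop(p,x0,y0,x1,y1,f,name):
    c=cv2.resize(p[y0:y1,x0:x1],None,fx=f,fy=f,interpolation=cv2.INTER_CUBIC)
    c=np.clip(c.astype(float)*1.5,0,255).astype(np.uint8)
    for i in range(x0-x0%10+10,x1,10):
        cv2.line(c,((i-x0)*f,0),((i-x0)*f,6 if i%50 else 14),(0,255,0),1)
        if i%20==0: cv2.putText(c,str(i),((i-x0)*f-10,20),0,.35,(0,255,0),1)
    for i in range(y0-y0%10+10,y1,10):
        cv2.line(c,(0,(i-y0)*f),(6,(i-y0)*f),(0,255,0),1)
        if i%20==0: cv2.putText(c,str(i),(8,(i-y0)*f+4),0,.35,(0,255,0),1)
    cv2.imwrite('pics/'+name,c)
E
python3 - <<'E'
from h import *
t=cv2.imread('pics/top0.png');s=cv2.imread('pics/side0.png')
crop(t,235,105,365,250,4,'c_top.png'); crop(s,230,170,370,290,5,'c_side.png')
crop(t,90,140,180,285,4,'c_mat.png'); crop(t,395,195,485,255,6,'c_dish.png')
crop(s,185,125,300,170,6,'c_mats.png'); crop(s,260,310,340,405,6,'c_dishs.png')
E
```

```text
(no output)
```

View pics/c_top.png

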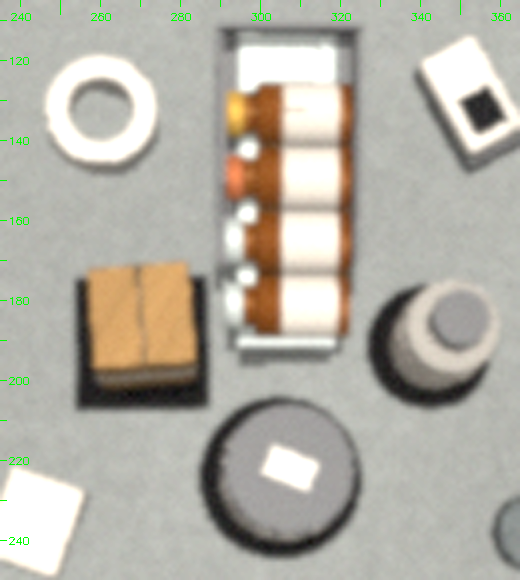

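View pics/c_side.png

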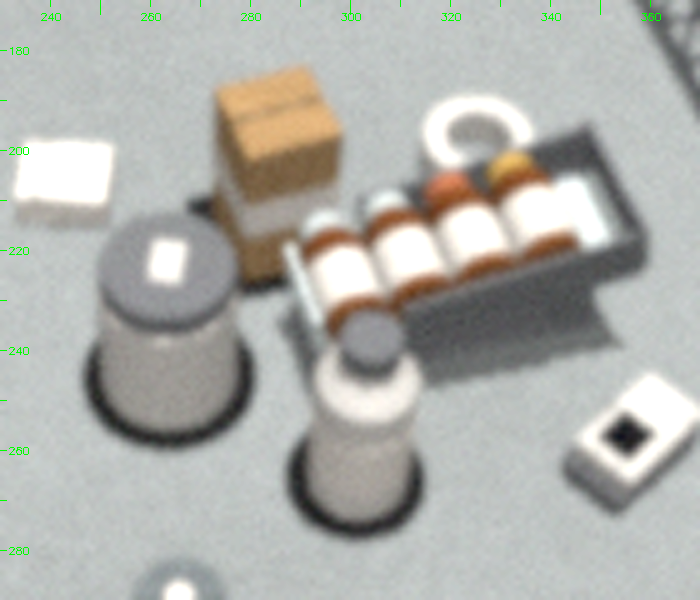

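View pics/c_mat.png

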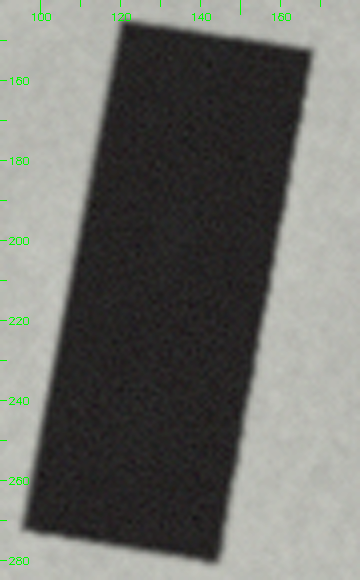

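View pics/c_dish.png

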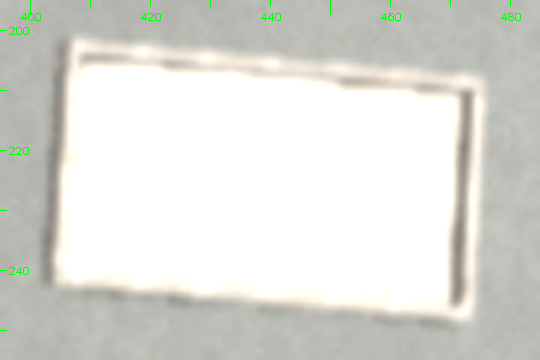

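View pics/c_mats.png

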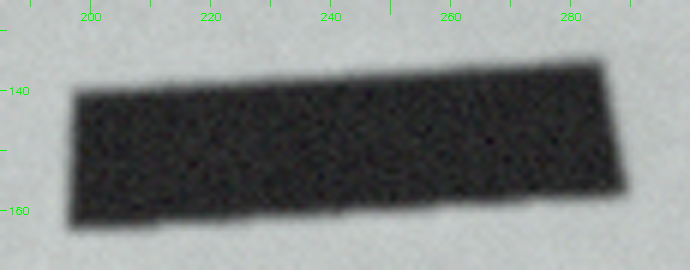

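View pics/c_dishs.png

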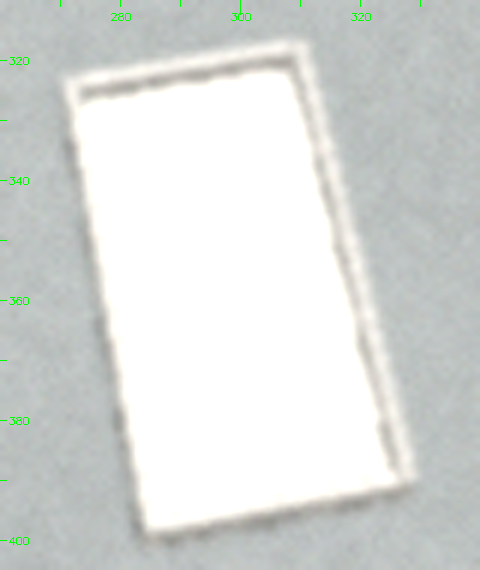

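Run:
```python
from h import *
f=lambda a,x0,y0,k:((a[0]+.5)/k-.5+x0,(a[1]+.5)/k-.5+y0)
T=lambda x,y:f((x,y),235,105,4); S=lambda x,y:f((x,y),230,170,5)
np.set_printoptions(precision=1,suppress=True)
def pr(n,a,b): p,e=tri(a,b); print(n,p,'gap %.1f'%e)
pr('bottle cap',T(459,319),S(373,337))
pr('tub lid',T(287,467),S(168,270))
pr('tub sticker',T(290,468),S(167,260))
pr('carton nearcorner',T(95,368),S(247,160)) 
for nm,a,b in [('c1',(87,270),(313,66)),('c2',(187,262),(342,126)),('c3',(197,365),(248,160)),('c4',(95,368),(217,85))]: pr(nm,T(*a),S(*b))
print('mat bottle', onz('top',*T(431,345),3), onz('side',*S(356,470),3))
print('mat tub', onz('top',*T(281,475),3), onz('side',*S(169,380),3))
print('mat carton', [onz('top',*T(*q),3) for q in((77,278),(208,407),(77,408))])
print('vial1', onz('top',*T(286,305),52+0))
print('vial1 ends', onz('top',*T(222,305),52),onz('top',*T(350,305),52))
print('vial edges', [onz('top',*T(320,y),60)[0] for y in (274,334)])
pr('vial1 label l-top', T(309,278),S(305,255))
m=lambda x,y:f((x,y),90,140,4)
print('side', *[onz('top',*m(*q),3) for q in((122,22),(312,50),(218,562),(24,529))])
m2=lambda x,y:f((x,y),185,125,6)
print('side(s)', *[onz('side',*m2(*q),3) for q in((76,92),(602,62),(626,192),(70,228))])
d=lambda x,y:f((x,y),395,195,6); d2=lambda x,y:f((x,y),260,310,6)
print('dish', *[onz('top',*d(*q),16) for q in((72,40),(484,78),(472,320),(52,284))])
for a,b in [((72,40),(306,42)),((484,78),(414,486)),((472,320),(146,536)),((52,284),(66,80))]: pr('dish',d(*a),d2(*b))
```

```text
bottle cap [ 567.3 -109.2  110.2] gap 2.2
tub lid [501. -35.  83.] gap 0.9
tub sticker [500.2 -36.   91.1] gap 1.2
carton nearcorner [554.3  54.5  42. ] gap 11.9
c1 [589.3  57.2  95.2] gap 4.4
c2 [591.3  12.3 101.3] gap 1.2
c3 [546.    6.7  96.4] gap 2.6
c4 [543.4  52.4  98.7] gap 2.6
mat bottle [ 567.9 -109.5    3. ] [ 570.2 -102.4    3. ]
mat tub [501.5 -35.9   3. ] [500.9 -35.2   3. ]
mat carton [array([597.8,  67.6,   3. ]), array([534.5,   0.9,   3. ]), array([532.6,  65.9,   3. ])]
vial1 [579.3 -34.7  52. ]
vial1 ends [578.6  -4.4  52. ] [579.9 -65.   52. ]
vial edges [np.float64(593.1804410486409), np.float64(564.7152134118909)]
vial1 label l-top [573.9 -41.8  84.3] gap 26.6
side [651.7 340.3   3. ] [639.1 242.8   3. ] [383.1 277.7   3. ] [396.6 375.1   3. ]
side(s) [399.4 378.4   3. ] [654.4 342.5   3. ] [640.  246.7   3. ] [385.1 281.6   3. ]
dish [ 548.4 -234.7   16. ] [ 538.7 -371.3   16. ] [ 459.3 -365.9   16. ] [ 468.5 -227.8   16. ]
dish [ 548.8 -234.    19.4] gap 1.6
dish [ 538.5 -370.3   18.6] gap 0.1
dish [ 459.8 -364.5   19.7] gap 1.1
dish [ 469.6 -227.3   18.5] gap 2.3
```

```bash
cat >> h.py <<'E'
from scipy.spatial.transform import Rotation as Ro
np.set_printoptions(precision=1,suppress=True)
def plan(x,y,z,jaw=None):
    """jaw: world angle (deg) of the jaw line (mod 180); dp/yaw from the measured pose"""
    s=readout.sense(); R=Ro.from_euler('xyz',s['tcp_rot']).as_matrix()
    p=np.array(s['tcp_pos']); d=np.array([x,y,z])-p
    cur=np.degrees(np.arctan2(R[1,1],R[0,1])); 
    t=0 if jaw is None else -((jaw-cur+90)%180-90)
    print('t %.1f'%s['time'],'tcp',p,'jaw %.1f'%cur,'tilt %.2f'%np.degrees(np.arccos(min(1,-R[2,0]))),'grip %.3f'%s['grip_width'],'F',s['contact_force'])
    print('   dp',R.T@d,'yaw %.3f rad'%np.radians(t),'dist %.0f'%np.linalg.norm(d),'q7 %.2f'%s['qpos'][6],'q1 %.2f'%s['qpos'][0])
E
python3 -c "
from h import *
plan(501,-35,200,90)
plan(567,32,200,6)
R=Ro.from_euler('xyz',readout.sense()['tcp_rot']).as_matrix();print(R)"
```

```text
t 0.1 tcp [ 256.5 -677.7  217.8] jaw -69.3 tilt 0.08 grip 1.000 F [-0.   0.2  0.1]
   dp [  18.5 -514.4 -456.2] yaw 0.362 rad dist 688 q7 -0.08 q1 1.13
t 0.1 tcp [ 256.5 -677.7  217.8] jaw -69.3 tilt 0.08 grip 1.000 F [-0.   0.2  0.1]
   dp [  18.6 -553.7 -541.7] yaw -1.314 rad dist 775 q7 -0.08 q1 1.13
[[-0.   0.4 -0.9]
 [ 0.  -0.9 -0.4]
 [-1.  -0.   0. ]]
```

>>> send_rows(dp=[[0,-50,-49],[0,-100,-98],[0,-150,-147],[0,-200,-196],[0,-250,-245],[0,-300,-294],[0,-350,-343],[0,-400,-392],[0,-450,-441],[0,-480,-470]], yaw=[-0.1,-0.2,-0.3,-0.4,-0.5,-0.6,-0.7,-0.8,-0.9,-1.0], gripper=[1,1,1,1,1,1,1,1,1,1], grip_force=25)

```text
time: 1.1
tcp_pos: [457.8, -218.3, 218.6]
tcp_rot: [0.024, 1.571, -1.752]
contact_force: [1.2, -0.2, -0.1]
grip_width: 1.002
```

Run:
```python
from h import *
f=lambda a,x0,y0,k:((a[0]+.5)/k-.5+x0,(a[1]+.5)/k-.5+y0)
T=lambda x,y:f((x,y),235,105,4); S=lambda x,y:f((x,y),230,170,5)
for z in(93,):
  c=[onz('top',*T(*q),z) for q in((87,270),(187,262),(197,365),(95,368))]; print('carton top',np.mean(c,0))
  c=[onz('side',*S(*q),z) for q in((313,66),(342,126),(248,160),(217,85))]; print('carton side',np.mean(c,0), c)
print('bottle',onz('top',*T(459,319),108),onz('side',*S(373,337),108))
print('tub',onz('top',*T(287,467),85),onz('side',*S(168,270),85))
plan(567,32,200,6)
```

```text
carton top [566.8  32.5  93. ]
carton side [570.3  36.5  93. ] [array([592.2,  59.2,  93. ]), array([594.5,  19.6,  93. ]), array([548.2,   9.6,  93. ]), array([546.1,  57.7,  93. ])]
bottle [ 566.5 -109.3  108. ] [ 569.1 -107.7  108. ]
tub [500.4 -34.8  85. ] [501.1 -36.6  85. ]
t 1.1 tcp [ 457.8 -218.3  218.6] jaw -11.8 tilt 0.01 grip 1.002 F [ 1.2 -0.2 -0.1]
   dp [  18.6   56.  -267.3] yaw -0.310 rad dist 274 q7 -0.06 q1 0.59
```

>>> send_rows(dp=[[2,8,-40],[4,17,-80],[8,25,-120],[12,33,-160],[15,42,-200],[18,50,-235],[18,56,-268],[18,56,-268],[18,56,-268],[18,56,-268]], yaw=[-0.05,-0.1,-0.15,-0.2,-0.25,-0.31,-0.31,-0.31,-0.31,-0.31], gripper=[1,1,1,1,1,1,1,1,1,1])

```text
time: 2.1
tcp_pos: [567.3, 29.1, 200.3]
tcp_rot: [-0.943, 1.569, -2.414]
contact_force: [0.7, -0.1, -0.2]
grip_width: 1.002
```

Run:
```python
from h import *
plan(567.5,33,36,6)
```

```text
t 2.1 tcp [567.3  29.1 200.3] jaw 5.7 tilt 0.08 grip 1.002 F [ 0.7 -0.1 -0.2]
   dp [164.3   0.8  -4. ] yaw -0.005 rad dist 164 q7 -0.33 q1 0.15
```

>>> send_rows(dp=[[20,0,-4],[45,0,-4],[70,0,-4],[95,0,-4],[120,0,-4],[140,0,-4],[155,0,-4],[164,0,-4],[164,0,-4],[164,0,-4]], yaw=[0,0,0,0,0,0,0,0,0,0], gripper=[1,1,1,1,1,1,1,1,1,1])

```text
time: 3.1
tcp_pos: [567.5, 33.8, 37.0]
tcp_rot: [0.714, 1.57, -0.756]
contact_force: [0.1, -0.7, 0.4]
grip_width: 0.998
```

Run:
```python
from h import *
plan(567.5,33,36,6)
for n in('top','side'):
    p,d=viewer.capture(n); cv2.imwrite(f'pics/{n}1.png',p)
p=cv2.imread('pics/top1.png');s=cv2.imread('pics/side1.png')
cv2.imwrite('pics/both1.png',cv2.resize(np.vstack([p[60:260,150:450],s[140:320,150:450]]),None,fx=1.55,fy=1.55))
```

```text
t 3.1 tcp [567.5  33.8  37. ] jaw 5.7 tilt 0.02 grip 0.998 F [ 0.1 -0.7  0.4]
   dp [ 1.  -0.1  0.8] yaw -0.004 rad dist 1 q7 -0.49 q1 0.03
```

View pics/both1.png

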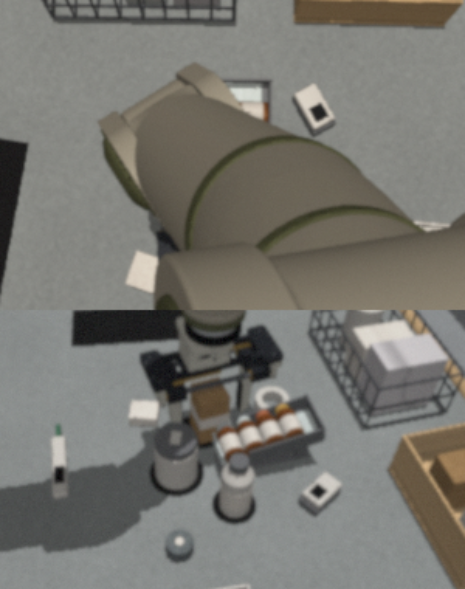

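The side view shows the fingers straddling the carton, clear of the track, and the top view is hidden by the arm. Closing and lifting.

>>> send_rows(dp=[[0,0,0],[0,0,0],[0,0,0],[0,0,0],[0,0,0],[0,0,0],[-3,0,0],[-10,0,0],[-20,0,0],[-30,0,0]], yaw=[0,0,0,0,0,0,0,0,0,0], gripper=[0.45,0.4,0.4,0.4,0.4,0.4,0.4,0.4,0.4,0.4], grip_force=25)

```text
time: 4.2
tcp_pos: [567.4, 34.4, 67.5]
tcp_rot: [0.672, 1.571, -0.797]
contact_force: [0.8, -0.7, -2.0]
grip_width: 0.492
```

Run:
```python
from h import *
plan(424.4,323.4,166)
plan(424.4,323.4,38)
```

```text
t 4.2 tcp [567.4  34.4  67.5] jaw 5.8 tilt 0.00 grip 0.492 F [ 0.8 -0.7 -2. ]
   dp [ -98.5 -113.1 -302. ] yaw 0.000 rad dist 337 q7 -0.46 q1 0.05
t 4.2 tcp [567.4  34.4  67.5] jaw 5.8 tilt 0.00 grip 0.492 F [ 0.8 -0.7 -2. ]
   dp [  29.5 -113.1 -302. ] yaw 0.000 rad dist 324 q7 -0.46 q1 0.05
```

>>> send_rows(dp=[[-30,0,0],[-55,-8,-22],[-60,-22,-58],[-60,-38,-100],[-60,-54,-145],[-60,-71,-190],[-60,-88,-235],[-60,-102,-272],[-60,-113,-302],[-60,-113,-302]], yaw=[0,0,0,0,0,0,0,0,0,0], gripper=[0.4,0.4,0.4,0.4,0.4,0.4,0.4,0.4,0.4,0.4])

```text
time: 5.2
tcp_pos: [422.1, 328.6, 127.8]
tcp_rot: [2.926, 1.567, 1.463]
contact_force: [-0.1, -0.5, -1.1]
grip_width: 0.495
```

Run:
```python
from h import *
plan(424.4,323.4,38)
```

```text
t 5.2 tcp [422.1 328.6 127.8] jaw 6.2 tilt 0.21 grip 0.495 F [-0.1 -0.5 -1.1]
   dp [89.8  1.6  5.8] yaw 0.000 rad dist 90 q7 -0.98 q1 -0.52
```

>>> send_rows(dp=[[10,1,3],[30,1,3],[50,1,3],[66,1,3],[78,1,3],[84,1,3],[88,1,3],[90,1,3],[90,1,3],[90,1,3]], yaw=[0,0,0,0,0,0,0,0,0,0], gripper=[0.4,0.4,0.4,0.4,0.4,0.4,0.4,0.4,0.4,0.75])

```text
time: 6.2
tcp_pos: [426.3, 320.7, 37.2]
tcp_rot: [2.13, 1.57, 0.66]
contact_force: [0.6, -0.6, 0.2]
grip_width: 0.541
```

>>> send_rows(dp=[[0,0,0],[0,0,0],[0,0,0],[-5,0,0],[-20,0,0],[-45,0,0],[-75,0,0],[-110,0,0],[-150,0,0],[-160,0,0]], yaw=[0,0,0,0,0,0,0,0,0,0], gripper=[0.75,0.75,0.75,0.75,0.75,0.75,0.75,0.75,1,1])

```text
time: 7.2
tcp_pos: [426.9, 321.7, 200.7]
tcp_rot: [2.163, 1.565, 0.693]
contact_force: [-0.1, -0.1, 0.6]
grip_width: 0.869
```

Run:
```python
from h import *
plan(500.8,-35.5,200,90)
plan(500.8,-35.5,200,93)
s,_=viewer.capture('side'); cv2.imwrite('pics/s2.png',s)
```

```text
t 7.2 tcp [426.9 321.7 200.7] jaw 5.8 tilt 0.31 grip 0.869 F [-0.1 -0.1  0.6]
   dp [ -0.3  37.6 362.8] yaw -1.470 rad dist 365 q7 -0.91 q1 -0.46
t 7.2 tcp [426.9 321.7 200.7] jaw 5.8 tilt 0.31 grip 0.869 F [-0.1 -0.1  0.6]
   dp [ -0.3  37.6 362.8] yaw -1.522 rad dist 365 q7 -0.91 q1 -0.46
```

View pics/s2.png

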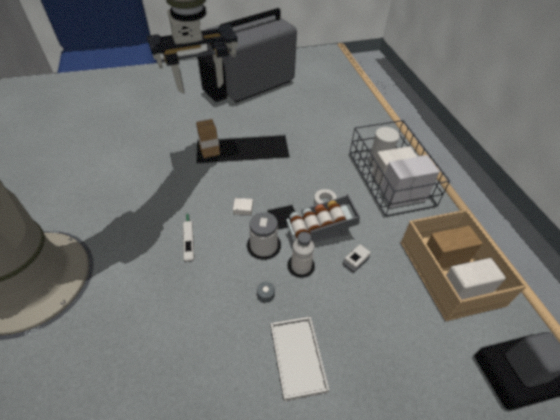

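>>> send_rows(dp=[[0,4,40],[0,8,80],[0,12,120],[0,16,160],[0,20,200],[0,25,240],[0,29,280],[0,33,320],[0,37,355],[0,38,363]], yaw=[-0.14,-0.28,-0.42,-0.56,-0.7,-0.84,-0.98,-1.12,-1.26,-1.4], gripper=[1,1,1,1,1,1,1,1,1,1])

```text
time: 8.25
tcp_pos: [499.9, -41.2, 195.1]
tcp_rot: [-2.726, 1.568, -2.795]
contact_force: [-0.6, 0.7, -0.1]
grip_width: 1.0
```

Run:
```python
from h import *
plan(500.8,-35.5,40,90)
```

```text
t 8.2 tcp [499.9 -41.2 195.1] jaw 86.0 tilt 0.14 grip 1.000 F [-0.6  0.7 -0.1]
   dp [155.1   6.    0.8] yaw -0.069 rad dist 155 q7 0.97 q1 0.53
```

>>> send_rows(dp=[[10,2,0],[30,2,0],[50,2,0],[70,2,0],[80,2,0],[80,2,0],[80,2,0],[80,2,0],[80,2,0],[80,2,0]], yaw=[-0.05,-0.07,-0.07,-0.07,-0.07,-0.07,-0.07,-0.07,-0.07,-0.07], gripper=[1,1,1,1,1,1,1,1,1,1])

```text
time: 9.25
tcp_pos: [500.7, -34.9, 117.1]
tcp_rot: [-0.219, 1.57, -0.219]
contact_force: [-0.8, -0.2, 0.5]
grip_width: 1.005
```

Run:
```python
from h import *
plan(500.8,-35.5,40,90)
s,_=viewer.capture('side'); crop(s,190,130,350,280,4,'s3.png')
```

```text
t 9.2 tcp [500.7 -34.9 117.1] jaw 90.0 tilt 0.06 grip 1.005 F [-0.8 -0.2  0.5]
   dp [77.1 -0.6  0.1] yaw -0.000 rad dist 77 q7 0.87 q1 0.43
```

View pics/s3.png

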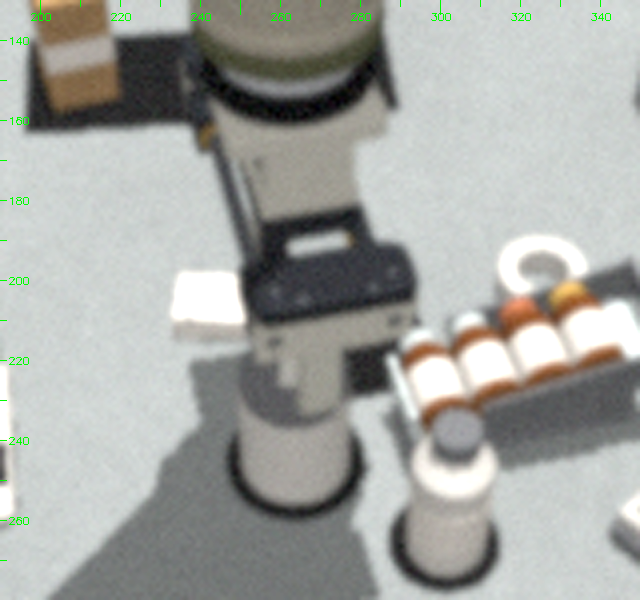

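The finger sits centred at (267,232) over the tub, and the bottle and rack are clear. Descending, then gripping.

>>> send_rows(dp=[[10,0,0],[30,0,0],[50,0,0],[65,0,0],[77,0,0],[77,0,0],[77,0,0],[77,0,0],[77,0,0],[77,0,0]], yaw=[0,0,0,0,0,0,0,0,0,0], gripper=[1,1,1,1,1,1,0.6,0.6,0.6,0.6], grip_force=25)

```text
time: 10.3
tcp_pos: [500.7, -35.0, 40.1]
tcp_rot: [-0.093, 1.57, -0.093]
contact_force: [0.1, -0.9, -0.0]
grip_width: 0.706
```

>>> send_rows(dp=[[0,0,0],[-3,0,0],[-10,0,0],[-30,0,0],[-60,0,0],[-90,0,0],[-110,0,0],[-110,0,0],[-110,0,0],[-110,0,0]], yaw=[0,0,0,0,0,0,0,0,0,0], gripper=[0.6,0.6,0.6,0.6,0.6,0.6,0.6,0.6,0.6,0.6])

```text
time: 11.3
tcp_pos: [499.7, -35.1, 148.7]
tcp_rot: [-3.062, 1.569, -3.061]
contact_force: [-0.2, -1.1, -1.2]
grip_width: 0.663
```

Run:
```python
from h import *
plan(518.5,310.5,150,82)
```

```text
t 11.3 tcp [499.7 -35.1 148.7] jaw 90.0 tilt 0.09 grip 0.663 F [-0.2 -1.1 -1.2]
   dp [ -1.4 345.6  18.9] yaw 0.140 rad dist 346 q7 0.93 q1 0.48
```

>>> send_rows(dp=[[0,20,1],[0,60,3],[0,105,6],[0,150,8],[0,195,11],[0,240,13],[0,285,16],[0,320,18],[0,340,19],[0,346,19]], yaw=[0.01,0.03,0.05,0.07,0.09,0.11,0.13,0.14,0.14,0.14], gripper=[0.6,0.6,0.6,0.6,0.6,0.6,0.6,0.6,0.6,0.6])

```text
time: 12.3
tcp_pos: [518.0, 314.2, 148.2]
tcp_rot: [2.994, 1.569, 2.859]
contact_force: [0.2, -0.3, -2.2]
grip_width: 0.664
```

>>> send_rows(dp=[[10,0,0],[30,0,0],[55,0,0],[75,0,0],[90,0,0],[100,0,0],[107,0,0],[109,0,0],[109,0,0],[109,0,0]], yaw=[0,0,0,0,0,0,0,0,0,0], gripper=[0.6,0.6,0.6,0.6,0.6,0.6,0.6,0.6,0.6,0.6])

```text
time: 13.3
tcp_pos: [519.6, 311.5, 41.2]
tcp_rot: [0.772, 1.57, 0.632]
contact_force: [0.1, -0.1, -1.7]
grip_width: 0.663
```

Run:
```python
from h import *
plan(518.5,310.5,40,82)
s,_=viewer.capture('side'); crop(s,170,70,330,200,4,'s4.png')
```

```text
t 13.3 tcp [519.6 311.5  41.2] jaw 82.0 tilt 0.06 grip 0.663 F [ 0.1 -0.1 -1.7]
   dp [ 1.2 -1.2 -1. ] yaw -0.000 rad dist 2 q7 0.16 q1 -0.29
```

View pics/s4.png

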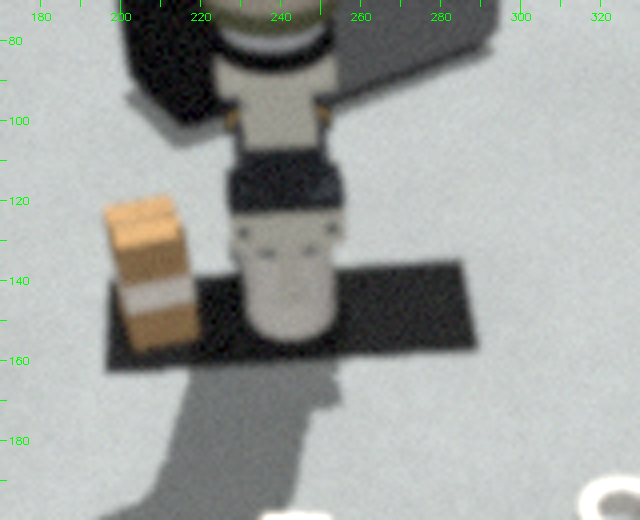

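The tub is upright on the middle of the mat at (243,150). Lowering the last 1 mm and releasing.

>>> send_rows(dp=[[1,0,0],[1,0,0],[1,0,0],[1,0,0],[1,0,0],[1,0,0],[-5,0,0],[-25,0,0],[-60,0,0],[-95,0,0]], yaw=[0,0,0,0,0,0,0,0,0,0], gripper=[0.6,0.95,0.95,0.95,0.95,0.95,0.95,1,1,1])

```text
time: 14.35
tcp_pos: [518.8, 311.1, 136.6]
tcp_rot: [-2.697, 1.569, -2.836]
contact_force: [-0.6, -0.1, 0.5]
grip_width: 0.997
```

Run:
```python
from h import *
plan(567.5,-109,200,0)
```

```text
t 14.3 tcp [518.8 311.1 136.6] jaw 82.0 tilt 0.08 grip 0.997 F [-0.6 -0.1  0.5]
   dp [ -63.2 -409.3  106.5] yaw 1.432 rad dist 428 q7 0.27 q1 -0.21
```

>>> send_rows(dp=[[-35,-5,1],[-60,-40,10],[-63,-85,22],[-63,-132,34],[-63,-180,47],[-63,-228,60],[-63,-276,72],[-63,-324,85],[-63,-370,97],[-63,-405,106]], yaw=[0.14,0.28,0.42,0.56,0.7,0.84,0.98,1.12,1.26,1.4], gripper=[1,1,1,1,1,1,1,1,1,1])

```text
time: 15.35
tcp_pos: [567.6, -107.9, 199.1]
tcp_rot: [0.523, 1.57, -1.025]
contact_force: [0.6, -0.2, -1.0]
grip_width: 0.999
```

>>> send_rows(dp=[[0,0,0],[5,0,0],[20,0,0],[40,0,0],[60,0,0],[60,0,0],[60,0,0],[60,0,0],[60,0,0],[60,0,0]], yaw=[0,0,0,0,0,0,0,0,0,0], gripper=[1,1,1,1,1,1,1,1,1,1])

```text
time: 16.35
tcp_pos: [568.2, -104.5, 139.4]
tcp_rot: [1.384, 1.57, -0.155]
contact_force: [-0.4, -0.3, -0.5]
grip_width: 1.0
```

Run:
```python
from h import *
plan(567.3,-108.8,37,0)
s,_=viewer.capture('side'); crop(s,230,150,370,290,4,'s5.png')
```

```text
t 16.4 tcp [ 568.2 -104.5  139.4] jaw 1.8 tilt 0.07 grip 1.000 F [-0.4 -0.3 -0.5]
   dp [102.4  -1.2   4.2] yaw 0.031 rad dist 102 q7 -0.13 q1 0.28
```

View pics/s5.png

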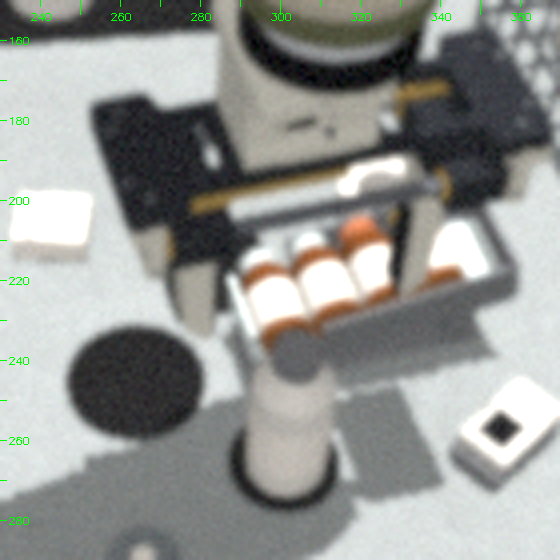

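>>> send_rows(dp=[[5,-1,4],[25,-1,4],[50,-1,4],[70,-1,4],[90,-1,4],[102,-1,4],[102,-1,4],[102,-1,4],[102,-1,4],[102,-1,4]], yaw=[0.03,0.03,0.03,0.03,0.03,0.03,0.03,0.03,0.03,0.03], gripper=[1,1,1,1,1,1,1,1,1,1])

```text
time: 17.4
tcp_pos: [567.4, -108.8, 37.5]
tcp_rot: [1.416, 1.569, -0.154]
contact_force: [0.9, 0.2, 0.3]
grip_width: 0.997
```

>>> send_rows(dp=[[0,0,0],[0,0,0],[0,0,0],[0,0,0],[0,0,0],[0,0,0],[-3,0,0],[-20,0,0],[-50,0,0],[-90,0,0]], yaw=[0,0,0,0,0,0,0,0,0,0], gripper=[0.4,0.4,0.4,0.4,0.4,0.4,0.4,0.4,0.4,0.4], grip_force=20)

```text
time: 18.4
tcp_pos: [565.7, -108.4, 126.3]
tcp_rot: [-1.723, 1.567, 2.991]
contact_force: [0.8, -0.3, -1.5]
grip_width: 0.47
```

Run:
```python
from h import *
plan(612.6,297.6,168,-8)
s,_=viewer.capture('side'); crop(s,230,110,370,290,3,'s6.png')
```

```text
t 18.4 tcp [ 565.7 -108.4  126.3] jaw 0.1 tilt 0.21 grip 0.470 F [ 0.8 -0.3 -1.5]
   dp [ -41.7   47.3 -406. ] yaw 0.141 rad dist 411 q7 -0.16 q1 0.28
```

View pics/s6.png

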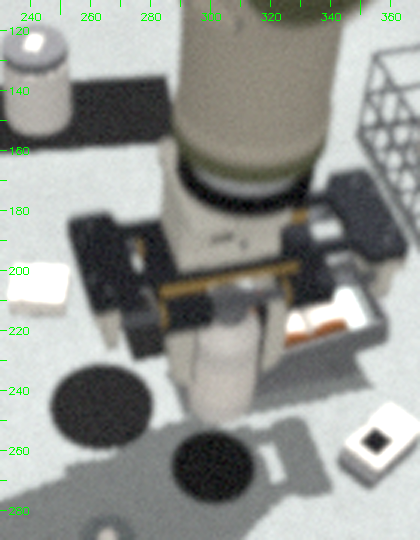

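The bottle is lifted, held at (222,350 in crop), with its mat free below. Raising it more and crossing.

>>> send_rows(dp=[[-30,0,0],[-40,2,-20],[-40,7,-60],[-40,12,-105],[-40,18,-155],[-40,24,-205],[-40,30,-255],[-40,36,-305],[-40,42,-350],[-40,46,-390]], yaw=[0.01,0.03,0.05,0.07,0.09,0.11,0.13,0.14,0.14,0.14], gripper=[0.4,0.4,0.4,0.4,0.4,0.4,0.4,0.4,0.4,0.4])

```text
time: 19.45
tcp_pos: [612.2, 284.4, 166.4]
tcp_rot: [-2.497, 1.57, 2.078]
contact_force: [0.5, -0.3, -2.2]
grip_width: 0.47
```

Run:
```python
from h import *
plan(612.6,297.6,38,-8)
```

```text
t 19.4 tcp [612.2 284.4 166.4] jaw -7.9 tilt 0.03 grip 0.470 F [ 0.5 -0.3 -2.2]
   dp [128.4  -1.3 -13.1] yaw 0.002 rad dist 129 q7 -0.83 q1 -0.37
```

>>> send_rows(dp=[[5,-1,-10],[20,-1,-15],[45,-1,-15],[70,-1,-15],[92,-1,-15],[108,-1,-15],[118,-1,-15],[124,-1,-15],[126,-1,-15],[126,-1,-15]], yaw=[0,0,0,0,0,0,0,0,0,0], gripper=[0.4,0.4,0.4,0.4,0.4,0.4,0.4,0.4,0.4,0.4])

```text
time: 20.45
tcp_pos: [614.0, 296.4, 41.0]
tcp_rot: [2.136, 1.57, 0.426]
contact_force: [-0.3, -0.3, -2.2]
grip_width: 0.472
```

Run:
```python
from h import *
plan(612.6,297.6,37.5,-8)
s,_=viewer.capture('side'); crop(s,170,70,330,200,4,'s7.png')
```

```text
t 20.4 tcp [614.  296.4  41. ] jaw -8.0 tilt 0.03 grip 0.472 F [-0.3 -0.3 -2.2]
   dp [ 3.5 -1.5 -1. ] yaw 0.001 rad dist 4 q7 -0.89 q1 -0.41
```

View pics/s7.png

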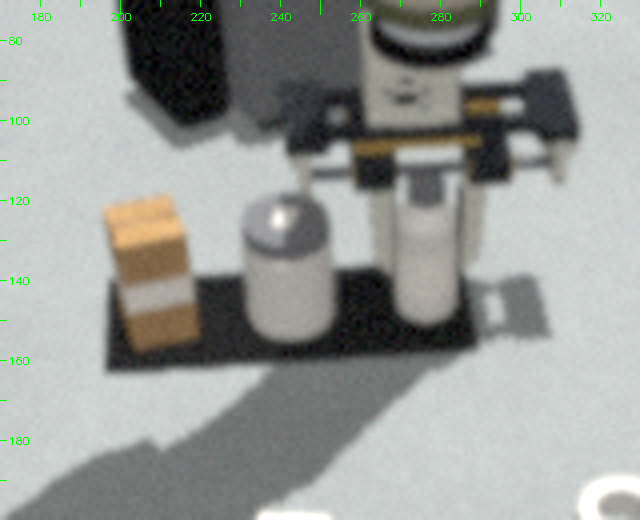

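>>> send_rows(dp=[[1,0,0],[2,0,0],[3,0,0],[3.5,0,0],[3.5,0,0],[3.5,0,0],[3.5,0,0],[3.5,0,0],[3.5,0,0],[3.5,0,0]], yaw=[0,0,0,0,0,0,0,0,0,0], gripper=[0.4,0.4,0.4,0.4,0.4,0.7,0.7,0.7,0.7,0.7])

```text
time: 21.5
tcp_pos: [613.6, 296.4, 37.0]
tcp_rot: [-0.905, 1.571, -2.615]
contact_force: [-0.1, 0.2, -0.4]
grip_width: 0.699
```

>>> send_rows(dp=[[-10,0,0],[-35,0,0],[-70,0,0],[-110,0,0],[-150,0,0],[-160,0,0],[-160,0,0],[-160,0,0],[-160,0,0],[-160,0,0]], yaw=[0,0,0,0,0,0,0,0,0,0], gripper=[0.7,0.7,0.7,0.7,0.85,1,1,1,1,1])

```text
time: 22.5
tcp_pos: [613.0, 296.1, 195.4]
tcp_rot: [-0.963, 1.568, -2.672]
contact_force: [0.7, 0.1, 0.2]
grip_width: 1.001
```

Run:
```python
from h import *
plan(579.3,-35,180,91)
for n in('side','top'):
    s,_=viewer.capture(n); cv2.imwrite(f'pics/{n}8.png',s)
s=cv2.imread('pics/side8.png'); t=cv2.imread('pics/top8.png')
crop(s,170,70,330,200,4,'s8.png'); crop(t,250,100,350,260,4,'t8.png'); crop(s,240,180,360,300,5,'s8b.png')
```

```text
t 22.5 tcp [613.  296.1 195.4] jaw -8.0 tilt 0.15 grip 1.001 F [0.7 0.1 0.2]
   dp [ 15.9  12.5 332.5] yaw 1.415 rad dist 333 q7 -0.83 q1 -0.38
```

View pics/s8.png

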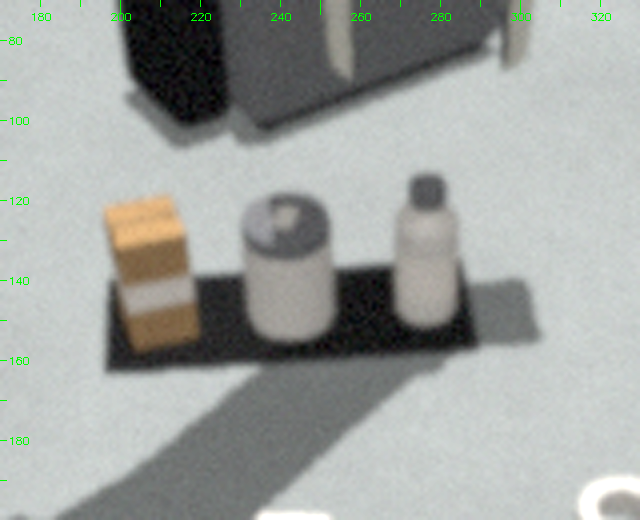

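View pics/t8.png

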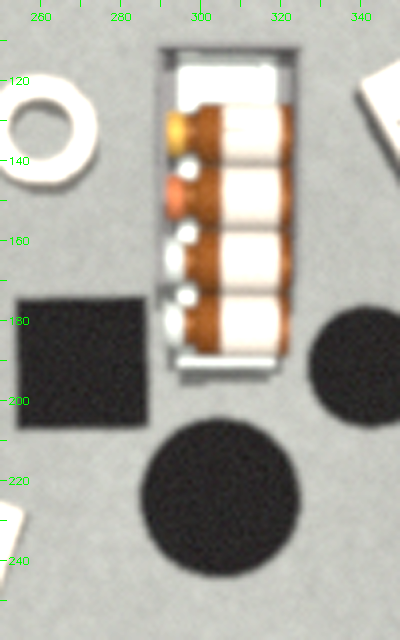

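View pics/s8b.png

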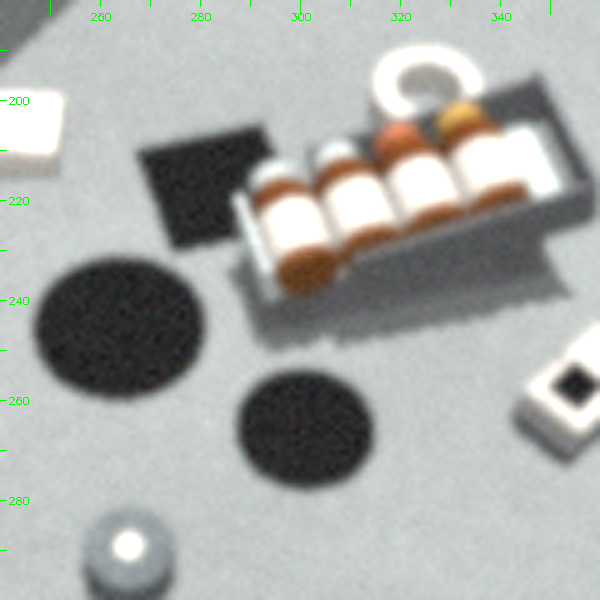

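```bash
cat > mats.py <<'E'
from h import *
def blobs(n,p,boxes):
    g=cv2.GaussianBlur(cv2.cvtColor(p,cv2.COLOR_BGR2GRAY),(3,3),0); out={}
    g=cv2.resize(g,None,fx=4,fy=4,interpolation=cv2.INTER_CUBIC)
    for k,(x0,y0,x1,y1) in boxes.items():
        m=np.zeros_like(g); m[y0*4:y1*4,x0*4:x1*4]=(g[y0*4:y1*4,x0*4:x1*4]<75)*255
        c=max(cv2.findContours(m,0,2)[0],key=cv2.contourArea)
        pts=np.array([onz(n,(u+.5)/4-.5,(v+.5)/4-.5,3)[:2] for u,v in c[:,0]]).astype(np.float32)
        M=cv2.moments(pts); out[k]=(M['m10']/M['m00'],M['m01']/M['m00']); 
        print(n,k,'centre %.1f %.1f'%out[k],'minrect',[np.round(a,1) for a in cv2.minAreaRect(pts)])
    return out
E
python3 - <<'E'
from mats import *
t=cv2.imread('pics/top8.png');s=cv2.imread('pics/side8.png')
blobs('top',t,dict(carton=(250,170,289,210),tub=(283,200,328,247),bottle=(325,172,362,210)))
blobs('side',s,dict(tub=(244,230,283,262),bottle=(285,252,317,280),carton=(262,200,287,232)))
f=lambda a,x0,y0,k:((a[0]+.5)/k-.5+x0,(a[1]+.5)/k-.5+y0)
T=lambda x,y:f((x,y),250,100,4); S=lambda x,y:f((x,y),240,180,5)
print('base end',tri(T(290,325),S(307,268)))
print('cap end',tri(T(165,322),S(270,170)))
print('vial1 top cam z52 base/cap',onz('top',*T(289,325),52),onz('top',*T(163,322),52))
print('side cam base z52',onz('side',*S(307,268),52))
print('label edges',[onz('top',*T(222,y),z) for y,z in((294,57),(355,52))])
print('track sides',onz('top',*T(160,200),66),onz('top',*T(297,200),66), onz('top',*T(160,50),80),onz('top',*T(298,50),80))
print('proj',proj('top',[[579.3,-6,52],[579.3,-64,52]]),proj('side',[[579.3,-6,52],[579.3,-64,52]]))
E
```

```text
top carton centre 565.9 34.5 minrect [array([566. ,  34.4]), array([65.6, 64.7]), np.float64(1.6)]
top tub centre 500.4 -35.3 minrect [array([500.5, -35.6]), array([77.9, 78. ]), np.float64(72.8)]
top bottle centre 567.1 -108.5 minrect [array([ 567.4, -108.6]), array([60.2, 59.9]), np.float64(0.7)]
side tub centre 501.6 -33.0 minrect [array([501.4, -33.1]), array([78.1, 76.9]), np.float64(76.1)]
side bottle centre 568.6 -106.2 minrect [array([ 568.7, -106.4]), array([60.4, 58.6]), np.float64(74.6)]
side carton centre 555.8 39.3 minrect [array([559.9,  36.8]), array([50. , 65.3]), np.float64(1.2)]
base end (array([578.4, -64.2,  62.5]), np.float64(0.02433964667282721))
cap end (array([578.7,  -5.6,  61. ]), np.float64(0.20392984292426217))
vial1 top cam z52 base/cap [579.9 -64.6  52. ] [580.1  -4.8  52. ]
side cam base z52 [581.3 -56.7  52. ]
label edges [array([593.3, -32.4,  57. ]), array([564.9, -33.1,  52. ])]
track sides [635.9  -2.1  66. ] [637.3 -66.5  66. ] [704.3  -0.6  80. ] [705.7 -65.1  80. ]
proj [[291.  180.5]
 [321.6 181.2]] [[293.8 216.2]
 [301.1 236. ]]
```

Run:
```python
from h import *
for n,pts in(('top',[(310,174),(310,177),(310,180),(310,183),(310,186),(310,166),(310,150),(310,190),(305,224),(342,192)]),('side',[(297,217),(299,222),(300,226),(301,232),(302,235),(311,214),(264,245),(301,265)])):
    p,d=viewer.capture(n)
    for u,v in pts: print(n,(u,v),'d %.0f'%d[v,u],atd(n,u,v,float(d[v,u])))
```

```text
top (310, 174) d 927 [591.  -41.3  61.9]
top (310, 177) d 918 [584.  -41.   70.2]
top (310, 180) d 918 [578.6 -41.1  69. ]
top (310, 183) d 919 [573.2 -41.3  67.3]
top (310, 186) d 923 [568.1 -41.6  63.5]
top (310, 166) d 918 [604.4 -40.6  72.1]
top (310, 150) d 916 [633.7 -39.8  77.2]
top (310, 190) d 935 [562.2 -42.4  50.7]
top (305, 224) d 972 [500.1 -36.    6.2]
top (342, 192) d 979 [ 565.2 -108.4    6.1]
side (297, 217) d 870 [582.2 -19.9  64.5]
side (299, 222) d 857 [581.7 -36.8  67.1]
side (300, 226) d 848 [580.4 -48.8  68.1]
side (301, 232) d 844 [579.1 -61.6  63.2]
side (302, 235) d 852 [581.8 -62.5  52.8]
side (311, 214) d 869 [613.5 -23.3  70.1]
side (264, 245) d 891 [502.4 -34.9   4.5]
side (301, 265) d 859 [ 569.5 -106.3    3.5]
```

>>> send_rows(dp=[[0,1,35],[0,3,75],[0,5,115],[0,6,155],[0,8,195],[0,10,235],[0,11,270],[0,12,300],[0,12,325],[0,12,332]], yaw=[0.14,0.28,0.42,0.56,0.7,0.84,0.98,1.12,1.26,1.4], gripper=[1,1,1,1,1,1,1,1,1,1])

```text
time: 23.7
tcp_pos: [579.0, -37.6, 197.2]
tcp_rot: [1.46, 1.57, -1.659]
contact_force: [-0.3, 1.2, -0.7]
grip_width: 0.999
```

>>> send_rows(dp=[[0,0,0],[10,0,0],[30,0,0],[55,0,0],[70,0,0],[70,0,0],[70,0,0],[70,0,0],[70,0,0],[70,0,0]], yaw=[0,0,0,0,0,0,0,0,0,0], gripper=[1,1,1,1,1,1,1,1,1,1])

```text
time: 24.7
tcp_pos: [580.0, -34.0, 127.8]
tcp_rot: [-3.121, 1.57, 0.053]
contact_force: [0.3, -0.7, 0.5]
grip_width: 0.997
```

Run:
```python
from h import *
plan(579.5,-34.5,34,91)
s,_=viewer.capture('side'); crop(s,230,150,370,290,4,'s9.png')
```

```text
t 24.7 tcp [580.  -34.  127.8] jaw -88.2 tilt 0.07 grip 0.997 F [ 0.3 -0.7  0.5]
   dp [93.8  0.5  0.6] yaw 0.015 rad dist 94 q7 -1.46 q1 -0.12
```

View pics/s9.png

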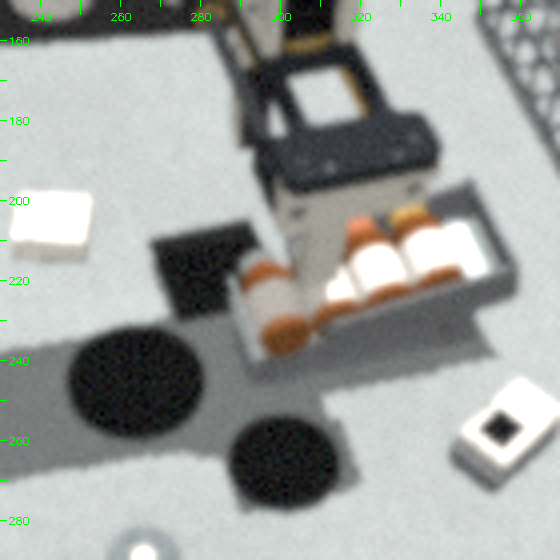

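Run:
```python
from h import *
print(proj('side',[[580,-80,128],[580,-98,128],[572,-98,128],[588,-98,128],[580,-98,34],[588,-98,34]]))
```

```text
[[306.  219.3]
 [308.7 226.1]
 [304.9 226.8]
 [312.6 225.3]
 [305.4 253.1]
 [308.9 252.4]]
```

>>> send_rows(dp=[[5,0,0],[15,0,0],[25,0,0],[35,0,0],[45,0,0],[54,0,0],[54,0,0],[54,0,0],[54,0,0],[54,0,0]], yaw=[0.01,0.01,0.01,0.01,0.01,0.01,0.01,0.01,0.01,0.01], gripper=[1,1,1,1,1,1,1,1,1,1])

```text
time: 25.75
tcp_pos: [579.9, -34.1, 73.6]
tcp_rot: [3.128, 1.57, 0.008]
contact_force: [-0.8, 0.1, 0.4]
grip_width: 1.002
```

Run:
```python
from h import *
plan(579.5,-34.5,34,91)
s,_=viewer.capture('side'); crop(s,230,150,370,290,4,'s10.png')
```

```text
t 25.8 tcp [579.9 -34.1  73.6] jaw -88.8 tilt 0.05 grip 1.002 F [-0.8  0.1  0.4]
   dp [39.6  0.4  0.4] yaw 0.004 rad dist 40 q7 -1.45 q1 -0.11
```

View pics/s10.png

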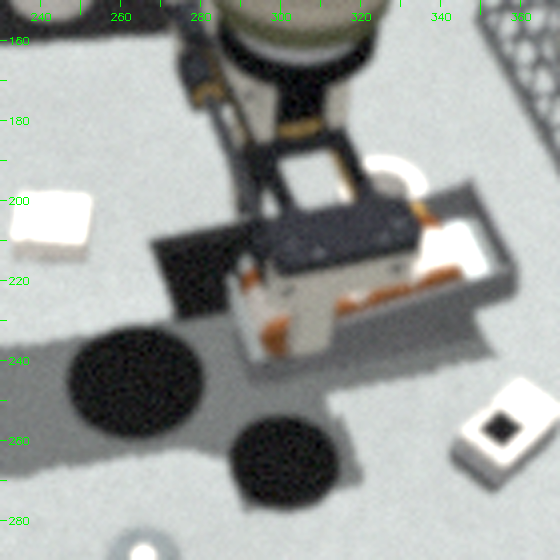

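The finger at (308,230) lines up with the end vial and is clear of the side walls. Descending the last 39 mm slowly.

>>> send_rows(dp=[[4,0,0],[10,0,0],[16,0,0],[22,0,0],[28,0,0],[34,0,0],[39,0,0],[39,0,0],[39,0,0],[39,0,0]], yaw=[0,0,0,0,0,0,0,0,0,0], gripper=[1,1,1,1,1,1,1,1,1,1], grip_force=12)

```text
time: 26.8
tcp_pos: [579.7, -34.1, 34.3]
tcp_rot: [3.116, 1.57, -0.004]
contact_force: [-0.1, -0.9, -0.3]
grip_width: 1.001
```

Run:
```python
from h import *
plan(579.5,-34.5,34,91)
s,_=viewer.capture('side'); crop(s,250,170,350,270,6,'s11.png')
```

```text
t 26.8 tcp [579.7 -34.1  34.3] jaw -88.7 tilt 0.02 grip 1.001 F [-0.1 -0.9 -0.3]
   dp [0.3 0.4 0.2] yaw 0.004 rad dist 1 q7 -1.45 q1 -0.10
```

View pics/s11.png

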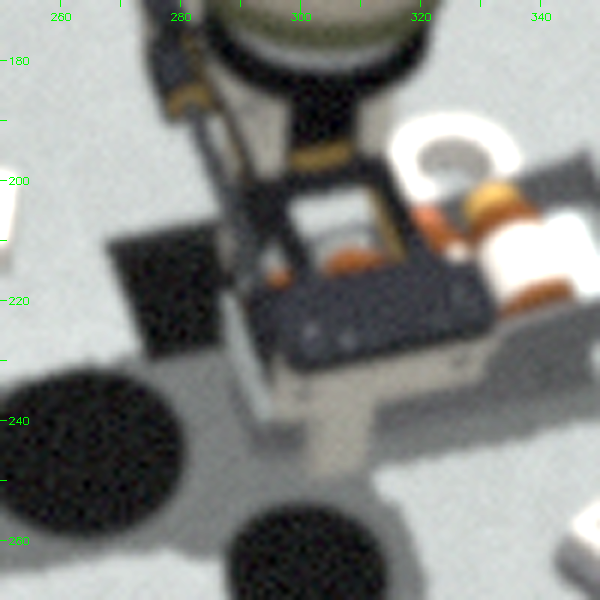

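>>> send_rows(dp=[[0,0,0],[0,0,0],[0,0,0],[0,0,0],[0,0,0],[0,0,0],[0,0,0],[0,0,0],[0,0,0],[0,0,0]], yaw=[0,0,0,0,0,0,0,0,0,0], gripper=[0.8,0.72,0.68,0.64,0.6,0.55,0.55,0.55,0.55,0.55], grip_force=12)

```text
time: 27.85
tcp_pos: [579.6, -34.0, 34.1]
tcp_rot: [-0.37, 1.571, 2.793]
contact_force: [-0.3, -0.9, 0.5]
grip_width: 0.621
```

Run:
```python
from h import *
plan(579.5,-34.5,34,91)
```

```text
t 27.9 tcp [579.6 -34.   34.1] jaw -88.7 tilt 0.00 grip 0.621 F [-0.3 -0.9  0.5]
   dp [0.1 0.5 0.1] yaw 0.004 rad dist 0 q7 -1.45 q1 -0.10
```

The opening of 0.621 (58 mm) matches the vial's length. Lifting slowly straight up.

>>> send_rows(dp=[[-2,0,0],[-5,0,0],[-9,0,0],[-14,0,0],[-20,0,0],[-26,0,0],[-32,0,0],[-38,0,0],[-44,0,0],[-50,0,0]], yaw=[0,0,0,0,0,0,0,0,0,0], gripper=[0.55,0.55,0.55,0.55,0.55,0.55,0.55,0.55,0.55,0.55], grip_force=18)

```text
time: 28.85
tcp_pos: [579.6, -34.0, 84.7]
tcp_rot: [3.106, 1.571, -0.014]
contact_force: [0.3, 1.0, -0.4]
grip_width: 0.623
```

>>> send_rows(dp=[[-5,0,0],[-15,0,0],[-25,0,0],[-35,0,0],[-45,0,0],[-50,0,0],[-50,0,0],[-50,0,0],[-50,0,0],[-50,0,0]], yaw=[0,0,0,0,0,0,0,0,0,0], gripper=[0.55,0.55,0.55,0.55,0.55,0.55,0.55,0.55,0.55,0.55])

```text
time: 29.85
tcp_pos: [579.3, -34.0, 133.6]
tcp_rot: [0.008, 1.57, -3.112]
contact_force: [0.2, -0.0, -0.3]
grip_width: 0.622
```

Run:
```python
from h import *
plan(504,-299,134,86)
s,_=viewer.capture('side'); crop(s,240,130,360,270,4,'s12.png')
```

```text
t 29.9 tcp [579.3 -34.  133.6] jaw -88.8 tilt 0.05 grip 0.622 F [ 0.2 -0.  -0.3]
   dp [ -0.3 263.3  81.1] yaw 0.092 rad dist 275 q7 -1.47 q1 -0.13
```

View pics/s12.png

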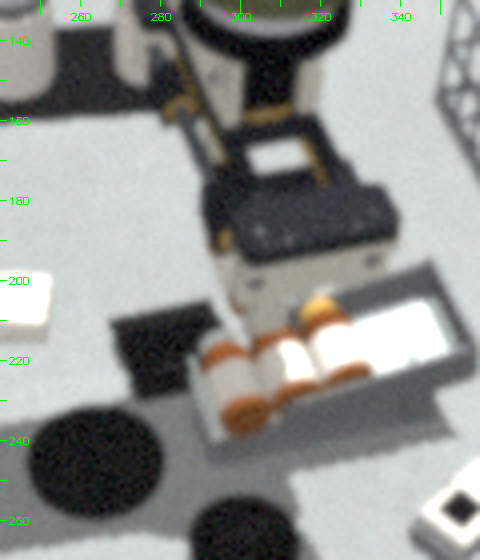

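Three vials remain and the next one now lies at the stop (240,410 in crop, like vial1 before). Vial1 is in the fingers. Carrying it over the dish.

>>> send_rows(dp=[[0,10,3],[0,35,11],[0,70,22],[0,105,32],[0,140,43],[0,175,54],[0,210,65],[0,240,74],[0,257,79],[0,263,81]], yaw=[0.01,0.02,0.03,0.04,0.05,0.06,0.07,0.08,0.09,0.09], gripper=[0.55,0.55,0.55,0.55,0.55,0.55,0.55,0.55,0.55,0.55])

```text
time: 30.9
tcp_pos: [503.2, -301.0, 134.0]
tcp_rot: [1.068, 1.57, -2.145]
contact_force: [-0.1, 0.7, -0.5]
grip_width: 0.624
```

>>> send_rows(dp=[[0,0,0],[5,0,0],[20,0,0],[40,0,0],[60,0,0],[80,0,0],[92,0,0],[100,0,0],[100,0,0],[100,0,0]], yaw=[0,0,0,0,0,0,0,0,0,0], gripper=[0.55,0.55,0.55,0.55,0.55,0.55,0.55,0.55,0.55,0.55])

```text
time: 31.9
tcp_pos: [504.6, -298.6, 34.5]
tcp_rot: [2.799, 1.57, -0.411]
contact_force: [0.3, 0.6, -0.2]
grip_width: 0.618
```

Run:
```python
from h import *
plan(504,-299,6,86)
s,_=viewer.capture('side'); crop(s,240,260,360,410,4,'s13.png')
s,_=viewer.capture('top'); cv2.imwrite('pics/t13.png',s); crop(s,270,100,340,210,5,'t13b.png')
```

```text
t 31.9 tcp [ 504.6 -298.6   34.5] jaw -93.9 tilt 0.02 grip 0.618 F [ 0.3  0.6 -0.2]
   dp [28.5  0.4  0.6] yaw 0.002 rad dist 28 q7 -1.07 q1 0.39
```

View pics/s13.png

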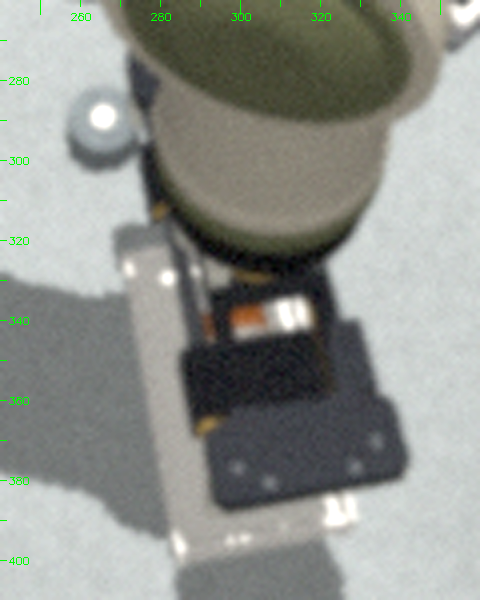

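View pics/t13.png

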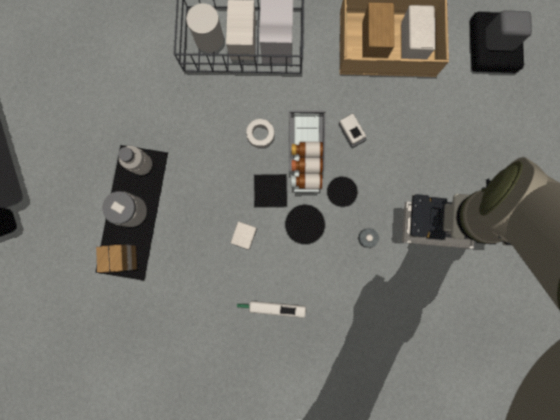

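The gripper is over the dish with the vial visible in it (side (305,338)). The top view shows three vials on the track, with the lowest at (308,182). Lowering.

>>> send_rows(dp=[[4,0,0],[8,0,0],[12,0,0],[16,0,0],[20,0,0],[24,0,0],[26,0,0],[27,0,0],[28,0,0],[28,0,0]], yaw=[0,0,0,0,0,0,0,0,0,0], gripper=[0.55,0.55,0.55,0.55,0.55,0.55,0.55,0.55,0.55,0.55])

```text
time: 33.0
tcp_pos: [504.3, -298.8, 6.1]
tcp_rot: [0.34, 1.571, -2.87]
contact_force: [-0.7, 0.0, -0.6]
grip_width: 0.627
```

>>> send_rows(dp=[[0.5,0,0],[1,0,0],[1,0,0],[1,0,0],[1,0,0],[1,0,0],[1,0,0],[1,0,0],[1,0,0],[1,0,0]], yaw=[0,0,0,0,0,0,0,0,0,0], gripper=[0.55,0.55,0.55,0.55,0.55,0.55,0.55,0.55,0.55,0.55])

```text
time: 34.0
tcp_pos: [504.3, -298.8, 5.1]
tcp_rot: [0.413, 1.571, -2.796]
contact_force: [0.6, 0.0, -0.2]
grip_width: 0.623
```

Run:
```python
from h import *
plan(504,-299,5,86)
```

```text
t 34.0 tcp [ 504.3 -298.8    5.1] jaw -93.9 tilt 0.00 grip 0.623 F [ 0.6  0.  -0.2]
   dp [0.1 0.3 0.3] yaw 0.002 rad dist 0 q7 -1.07 q1 0.39
```

>>> send_rows(dp=[[0.5,0,0],[0.5,0,0],[0.5,0,0],[0.5,0,0],[0.5,0,0],[0.5,0,0],[0.5,0,0],[0.5,0,0],[0.5,0,0],[0.5,0,0]], yaw=[0,0,0,0,0,0,0,0,0,0], gripper=[0.6,0.62,0.63,0.64,0.65,0.66,0.68,0.7,0.72,0.74], grip_force=3)

```text
time: 35.0
tcp_pos: [504.3, -298.7, 4.6]
tcp_rot: [-0.254, 1.571, 2.819]
contact_force: [0.1, 0.2, 0.6]
grip_width: 0.734
```

>>> send_rows(dp=[[0,0,0],[0,0,0],[-3,0,0],[-10,0,0],[-25,0,0],[-50,0,0],[-85,0,0],[-125,0,0],[-165,0,0],[-180,0,0]], yaw=[0,0,0,0,0,0,0,0,0,0], gripper=[0.75,0.75,0.75,0.75,0.75,0.75,0.8,0.9,1,1])

```text
time: 36.0
tcp_pos: [505.4, -299.6, 189.9]
tcp_rot: [2.775, 1.565, -0.435]
contact_force: [0.7, -0.5, 0.3]
grip_width: 0.986
```

Run:
```python
from h import *
plan(613.6,296.4,200,-8)
s,_=viewer.capture('side'); cv2.imwrite('pics/side14.png',s); crop(s,240,300,360,410,5,'s14.png')
t,_=viewer.capture('top'); cv2.imwrite('pics/top14.png',t)
crop(t,80,130,180,290,3,'t14m.png')
```

```text
t 36.0 tcp [ 505.4 -299.6  189.9] jaw -93.9 tilt 0.35 grip 0.986 F [ 0.7 -0.5  0.3]
   dp [ -11.1 -602.   -67.1] yaw -1.500 rad dist 606 q7 -1.10 q1 0.34
```

View pics/s14.png

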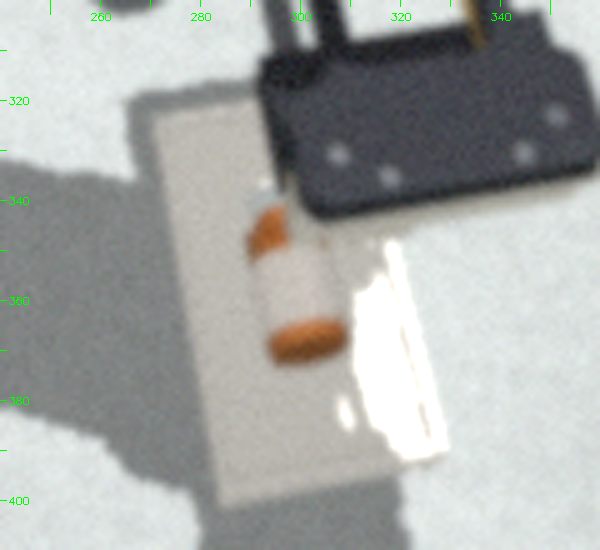

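View pics/top14.png

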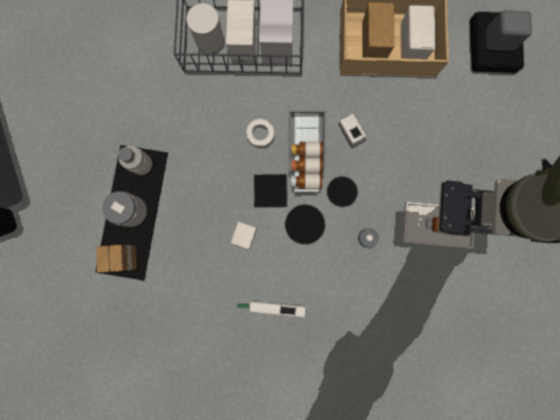

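View pics/side14.png

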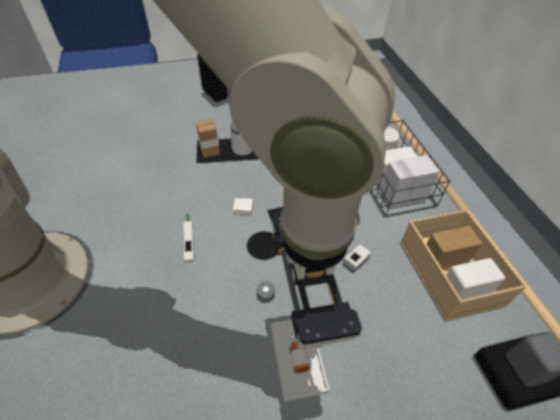

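The vial lies flat in the dish (side (300,352)), and the rest stand on the side mat. Next comes the bottle's return.

>>> send_rows(dp=[[0,-15,-1],[0,-50,-4],[0,-90,-8],[0,-130,-13],[0,-170,-18],[0,-210,-23],[0,-250,-28],[0,-290,-33],[0,-330,-37],[0,-370,-41]], yaw=[-0.05,-0.15,-0.25,-0.35,-0.45,-0.55,-0.65,-0.75,-0.85,-0.95], gripper=[1,1,1,1,1,1,1,1,1,1], grip_force=20)

```text
time: 37.1
tcp_pos: [569.0, 70.3, 183.2]
tcp_rot: [-0.88, 1.568, -3.132]
contact_force: [1.0, 0.0, -0.1]
grip_width: 1.006
```

Run:
```python
from h import *
plan(613.6,296.4,200,-8)
```

```text
t 37.1 tcp [569.   70.3 183.2] jaw -39.0 tilt 0.16 grip 1.006 F [ 1.   0.  -0.1]
   dp [ -16.9 -107.8 -203.6] yaw -0.542 rad dist 231 q7 -1.00 q1 -0.12
```

>>> send_rows(dp=[[-5,-15,-25],[-10,-38,-70],[-15,-60,-112],[-17,-80,-150],[-17,-98,-184],[-17,-107,-202],[-17,-107,-202],[-17,-107,-202],[-17,-107,-202],[-17,-107,-202]], yaw=[-0.1,-0.22,-0.34,-0.46,-0.54,-0.54,-0.54,-0.54,-0.54,-0.54], gripper=[1,0.9,0.8,0.72,0.72,0.72,0.72,0.72,0.72,0.72])

```text
time: 38.1
tcp_pos: [616.3, 289.6, 201.6]
tcp_rot: [-0.007, 1.57, -1.729]
contact_force: [-0.6, 0.5, 0.4]
grip_width: 0.719
```

Run:
```python
from h import *
plan(613.6,296.4,37,-8)
```

```text
t 38.1 tcp [616.3 289.6 201.6] jaw -8.7 tilt 0.06 grip 0.719 F [-0.6  0.5  0.4]
   dp [164.6  -3.7  -6.5] yaw -0.012 rad dist 165 q7 -0.86 q1 -0.34
```

>>> send_rows(dp=[[10,-4,-6],[35,-4,-6],[65,-4,-6],[80,-4,-6],[80,-4,-6],[80,-4,-6],[80,-4,-6],[80,-4,-6],[80,-4,-6],[80,-4,-6]], yaw=[-0.01,-0.01,-0.01,-0.01,-0.01,-0.01,-0.01,-0.01,-0.01,-0.01], gripper=[0.72,0.72,0.72,0.72,0.72,0.72,0.72,0.72,0.72,0.72])

```text
time: 39.1
tcp_pos: [613.4, 298.1, 122.2]
tcp_rot: [2.171, 1.57, 0.461]
contact_force: [0.1, -0.9, -0.5]
grip_width: 0.722
```

Run:
```python
from h import *
plan(613.6,296.4,37,-8)
s,_=viewer.capture('side'); crop(s,170,60,330,200,4,'s15.png')
```

```text
t 39.1 tcp [613.4 298.1 122.2] jaw -8.0 tilt 0.05 grip 0.722 F [ 0.1 -0.9 -0.5]
   dp [85.2  0.4  1.7] yaw 0.001 rad dist 85 q7 -0.89 q1 -0.37
```

View pics/s15.png

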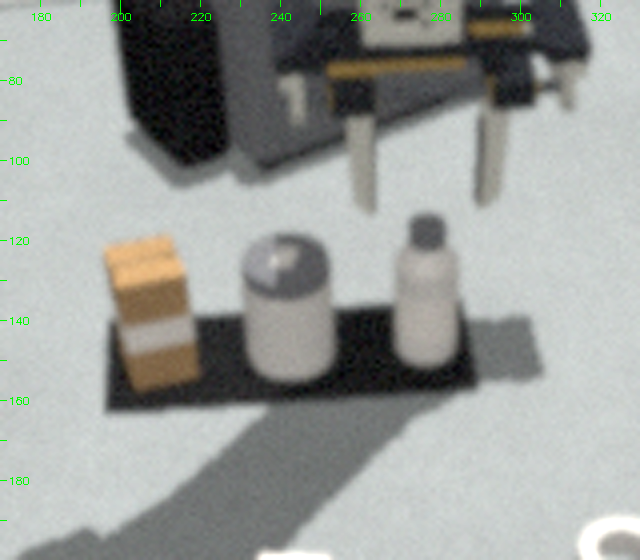

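The fingers at (262,110) and (291,110) straddle the bottle at (277,110). Descending and gripping.

>>> send_rows(dp=[[5,0,2],[25,0,2],[45,0,2],[65,0,2],[80,0,2],[85,0,2],[85,0,2],[85,0,2],[85,0,2],[85,0,2]], yaw=[0,0,0,0,0,0,0,0,0,0], gripper=[0.72,0.72,0.72,0.72,0.72,0.72,0.72,0.4,0.4,0.4], grip_force=20)

```text
time: 40.15
tcp_pos: [613.4, 296.2, 37.4]
tcp_rot: [2.184, 1.57, 0.474]
contact_force: [0.5, 1.0, 0.6]
grip_width: 0.51
```

>>> send_rows(dp=[[0,0,0],[-3,0,0],[-10,0,0],[-30,0,0],[-60,0,0],[-90,0,0],[-120,0,0],[-130,0,0],[-130,0,0],[-130,0,0]], yaw=[0,0,0,0,0,0,0,0,0,0], gripper=[0.4,0.4,0.4,0.4,0.4,0.4,0.4,0.4,0.4,0.4])

```text
time: 41.15
tcp_pos: [612.4, 295.6, 165.5]
tcp_rot: [-0.82, 1.569, -2.53]
contact_force: [0.3, 0.2, -2.0]
grip_width: 0.469
```

Run:
```python
from h import *
plan(567.6,-108,167,0)
s,_=viewer.capture('side'); crop(s,170,40,330,200,4,'s16.png')
```

```text
t 41.1 tcp [612.4 295.6 165.5] jaw -8.0 tilt 0.09 grip 0.469 F [ 0.3  0.2 -2. ]
   dp [ -1.1  11.6 405.9] yaw -0.139 rad dist 406 q7 -0.87 q1 -0.36
```

View pics/s16.png

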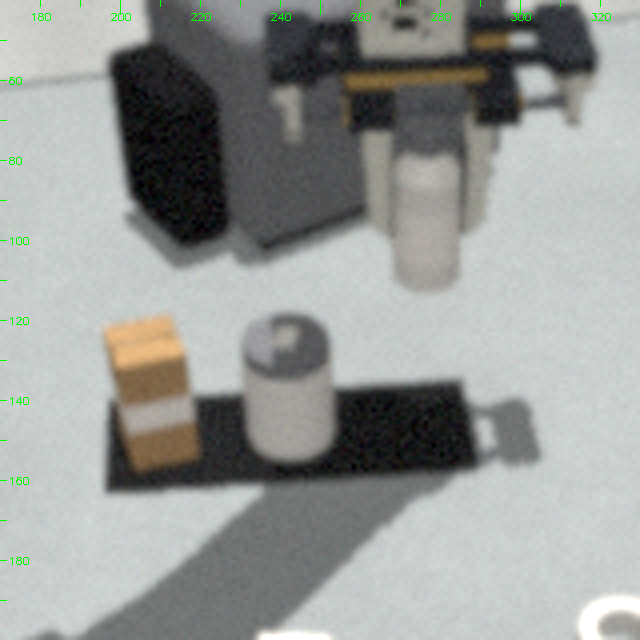

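>>> send_rows(dp=[[0,1,15],[0,2,55],[0,3,100],[0,5,145],[0,6,190],[0,8,235],[0,9,280],[0,10,325],[0,11,365],[0,12,395]], yaw=[-0.01,-0.03,-0.05,-0.07,-0.09,-0.11,-0.13,-0.14,-0.14,-0.14], gripper=[0.4,0.4,0.4,0.4,0.4,0.4,0.4,0.4,0.4,0.4])

```text
time: 42.2
tcp_pos: [568.0, -101.0, 165.5]
tcp_rot: [-1.184, 1.568, -2.756]
contact_force: [0.5, 1.0, -1.2]
grip_width: 0.468
```

>>> send_rows(dp=[[0,0,11],[0,0,11],[20,0,11],[45,0,11],[70,0,11],[80,0,11],[80,0,11],[80,0,11],[80,0,11],[80,0,11]], yaw=[0,0,0,0,0,0,0,0,0,0], gripper=[0.4,0.4,0.4,0.4,0.4,0.4,0.4,0.4,0.4,0.4])

```text
time: 43.2
tcp_pos: [570.7, -107.7, 87.7]
tcp_rot: [1.426, 1.569, -0.143]
contact_force: [0.5, -1.0, -1.7]
grip_width: 0.471
```

Run:
```python
from h import *
plan(567.6,-108,37.5,0)
s,_=viewer.capture('side'); crop(s,230,150,370,290,4,'s17.png')
```

```text
t 43.2 tcp [ 570.7 -107.7   87.7] jaw 0.1 tilt 0.10 grip 0.471 F [ 0.5 -1.  -1.7]
   dp [50.2 -3.2  0.2] yaw 0.001 rad dist 50 q7 -0.23 q1 0.28
```

View pics/s17.png

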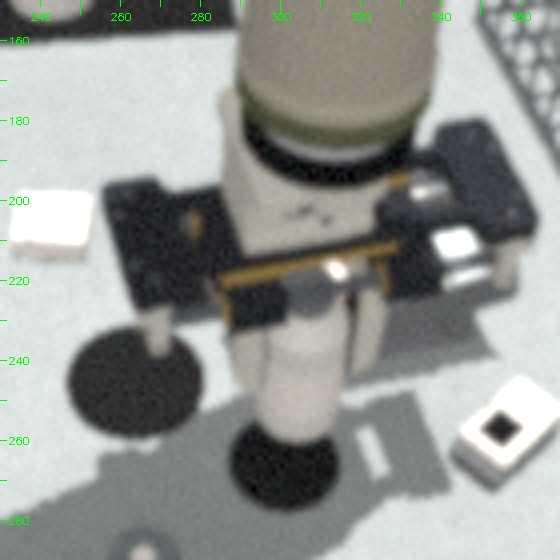

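>>> send_rows(dp=[[5,-3,0],[15,-3,0],[25,-3,0],[35,-3,0],[42,-3,0],[46,-3,0],[48,-3,0],[49,-3,0],[50,-3,0],[50,-3,0]], yaw=[0,0,0,0,0,0,0,0,0,0], gripper=[0.4,0.4,0.4,0.4,0.4,0.4,0.4,0.4,0.4,0.4])

```text
time: 44.25
tcp_pos: [567.2, -107.8, 37.3]
tcp_rot: [1.136, 1.57, -0.434]
contact_force: [-1.1, 0.7, 2.5]
grip_width: 0.471
```

Run:
```python
from h import *
plan(567.6,-108,37.5,0)
s,_=viewer.capture('side'); crop(s,250,190,350,290,5,'s18.png')
```

```text
t 44.2 tcp [ 567.2 -107.8   37.3] jaw 0.1 tilt 0.03 grip 0.471 F [-1.1  0.7  2.5]
   dp [-0.2  0.4  0.2] yaw 0.001 rad dist 0 q7 -0.27 q1 0.25
```

View pics/s18.png

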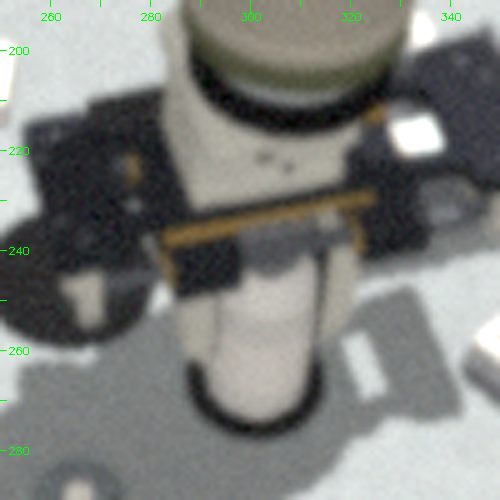

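Touching down (2.5 N up), with the bottle centred on its mat at (302,262). Releasing and rising.

>>> send_rows(dp=[[0,0,0],[0,0,0],[0,0,0],[0,0,0],[0,0,0],[-5,0,0],[-25,0,0],[-60,0,0],[-100,0,0],[-140,0,0]], yaw=[0,0,0,0,0,0,0,0,0,0], gripper=[0.65,0.8,0.9,0.9,0.9,0.9,0.9,0.9,1,1])

```text
time: 45.3
tcp_pos: [566.7, -107.7, 178.2]
tcp_rot: [-1.915, 1.57, 2.799]
contact_force: [0.4, -1.0, 0.5]
grip_width: 0.992
```

Run:
```python
from h import *
plan(519.5,311.5,190,82)
```

```text
t 45.3 tcp [ 566.7 -107.7  178.2] jaw 0.1 tilt 0.04 grip 0.992 F [ 0.4 -1.   0.5]
   dp [ -11.7  -46.7 -419.2] yaw -1.430 rad dist 422 q7 -0.16 q1 0.34
```

>>> send_rows(dp=[[-5,-2,-20],[-12,-7,-60],[-12,-12,-105],[-12,-17,-150],[-12,-22,-195],[-12,-27,-240],[-12,-32,-285],[-12,-37,-330],[-12,-42,-375],[-12,-46,-410]], yaw=[-0.14,-0.28,-0.42,-0.56,-0.7,-0.84,-0.98,-1.12,-1.26,-1.4], gripper=[1,1,1,1,1,1,1,1,1,1])

```text
time: 46.3
tcp_pos: [519.9, 305.0, 189.2]
tcp_rot: [1.207, 1.57, 1.045]
contact_force: [0.1, 1.0, 0.2]
grip_width: 1.001
```

Run:
```python
from h import *
plan(519.5,311.5,115,82)
s,_=viewer.capture('side'); crop(s,170,60,330,200,4,'s19.png')
t,_=viewer.capture('top'); cv2.imwrite('pics/top19.png',t); cv2.imwrite('pics/side19.png',s); crop(t,255,100,375,250,4,'t19.png')
```

```text
t 46.3 tcp [519.9 305.  189.2] jaw 80.7 tilt 0.06 grip 1.001 F [0.1 1.  0.2]
   dp [74.2  6.2 -1.4] yaw -0.023 rad dist 75 q7 0.28 q1 -0.13
```

View pics/t19.png

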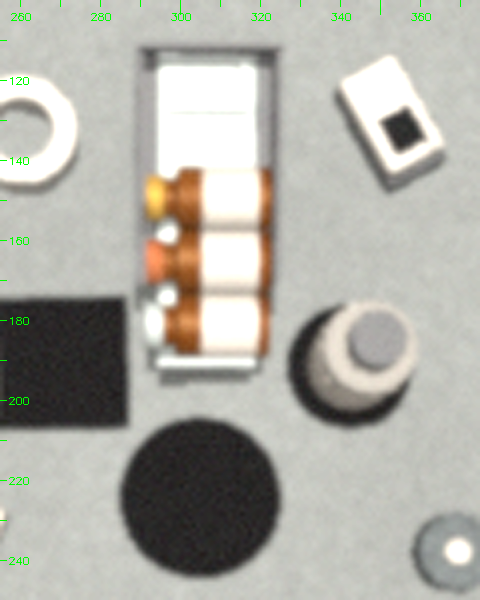

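The bottle stands on its mat (cap at (349,184), as at the start), and the next vial is at the stop. Now the tub.

>>> send_rows(dp=[[10,6,-1],[35,6,-1],[60,6,-1],[74,6,-1],[74,6,-1],[74,6,-1],[74,6,-1],[74,6,-1],[74,6,-1],[74,6,-1]], yaw=[-0.02,-0.02,-0.02,-0.02,-0.02,-0.02,-0.02,-0.02,-0.02,-0.02], gripper=[1,1,1,1,1,1,1,1,1,1])

```text
time: 47.4
tcp_pos: [520.9, 308.3, 115.1]
tcp_rot: [0.548, 1.57, 0.398]
contact_force: [0.6, 0.5, -0.4]
grip_width: 1.0
```

Run:
```python
from h import *
plan(519.5,311.5,40,82)
s,_=viewer.capture('side'); crop(s,170,60,330,200,4,'s20.png')
```

```text
t 47.4 tcp [520.9 308.3 115.1] jaw 81.4 tilt 0.04 grip 1.000 F [ 0.6  0.5 -0.4]
   dp [75.1  2.9 -1.9] yaw -0.010 rad dist 75 q7 0.20 q1 -0.19
```

View pics/s20.png

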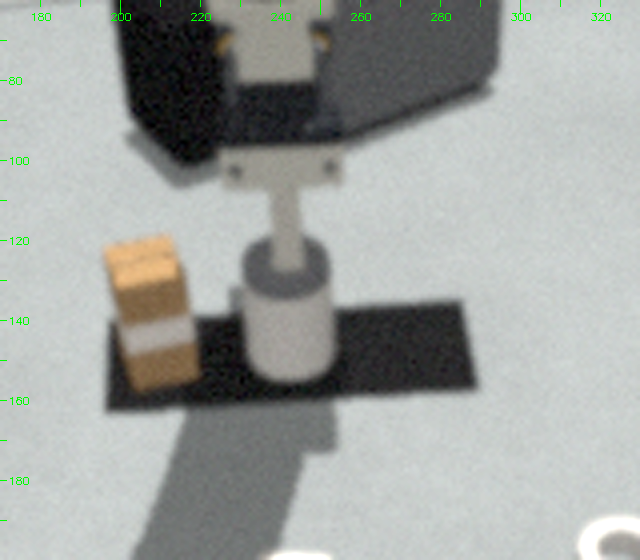

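>>> send_rows(dp=[[5,3,-2],[25,3,-2],[45,3,-2],[65,3,-2],[75,3,-2],[75,3,-2],[75,3,-2],[75,3,-2],[75,3,-2],[75,3,-2]], yaw=[-0.01,-0.01,-0.01,-0.01,-0.01,-0.01,-0.01,-0.01,-0.01,-0.01], gripper=[1,1,1,1,1,1,1,0.6,0.6,0.6], grip_force=25)

```text
time: 48.45
tcp_pos: [519.5, 311.6, 40.2]
tcp_rot: [0.634, 1.57, 0.494]
contact_force: [-0.7, -0.4, 0.2]
grip_width: 0.791
```

>>> send_rows(dp=[[0,0,0],[0,0,0],[-3,0,0],[-10,0,0],[-30,0,0],[-60,0,0],[-90,0,0],[-110,0,0],[-110,0,0],[-110,0,0]], yaw=[0,0,0,0,0,0,0,0,0,0], gripper=[0.6,0.6,0.6,0.6,0.6,0.6,0.6,0.6,0.6,0.6])

```text
time: 49.45
tcp_pos: [519.2, 311.1, 149.5]
tcp_rot: [-0.438, 1.57, -0.578]
contact_force: [-0.3, 0.4, -2.8]
grip_width: 0.662
```

Run:
```python
from h import *
plan(501,-34.5,150,90)
```

```text
t 49.5 tcp [519.2 311.1 149.5] jaw 82.0 tilt 0.02 grip 0.662 F [-0.3  0.4 -2.8]
   dp [  -0.5 -344.7   30.3] yaw -0.140 rad dist 346 q7 0.25 q1 -0.17
```

>>> send_rows(dp=[[0,-15,1],[0,-50,4],[0,-95,8],[0,-140,12],[0,-185,16],[0,-230,20],[0,-275,24],[0,-315,27],[0,-335,29],[0,-344,30]], yaw=[-0.01,-0.03,-0.05,-0.07,-0.09,-0.11,-0.13,-0.14,-0.14,-0.14], gripper=[0.6,0.6,0.6,0.6,0.6,0.6,0.6,0.6,0.6,0.6])

```text
time: 50.45
tcp_pos: [499.2, -36.8, 148.3]
tcp_rot: [-2.841, 1.568, -2.844]
contact_force: [-0.5, -0.1, -2.2]
grip_width: 0.663
```

>>> send_rows(dp=[[0,0,0],[0,0,0],[15,0,0],[40,0,0],[60,0,0],[70,0,0],[70,0,0],[70,0,0],[70,0,0],[70,0,0]], yaw=[0,0,0,0,0,0,0,0,0,0], gripper=[0.6,0.6,0.6,0.6,0.6,0.6,0.6,0.6,0.6,0.6])

```text
time: 51.45
tcp_pos: [501.4, -33.3, 80.4]
tcp_rot: [-0.087, 1.569, -0.086]
contact_force: [0.4, 0.8, -2.9]
grip_width: 0.668
```

Run:
```python
from h import *
plan(501,-34.5,40,90)
s,_=viewer.capture('side'); crop(s,210,130,350,290,4,'s21.png')
```

```text
t 51.5 tcp [501.4 -33.3  80.4] jaw 90.0 tilt 0.07 grip 0.668 F [ 0.4  0.8 -2.9]
   dp [40.4 -1.2 -0.5] yaw 0.000 rad dist 40 q7 0.74 q1 0.41
```

View pics/s21.png

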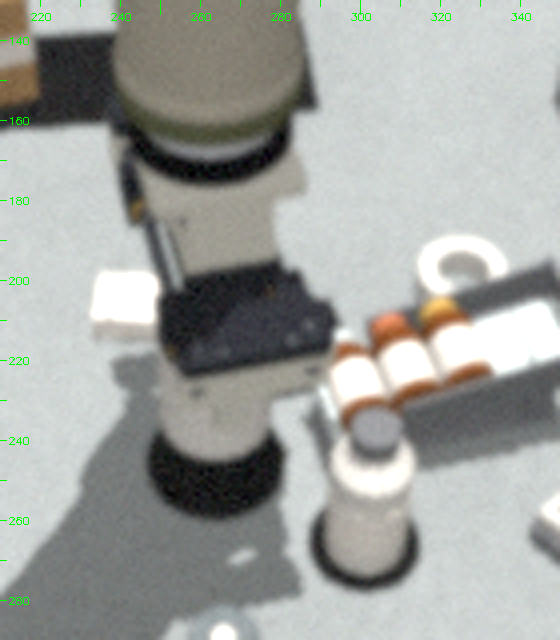

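The tub is above its mat and clear of the bottle and vials. Lowering.

>>> send_rows(dp=[[4,-1,0],[12,-1,0],[20,-1,0],[28,-1,0],[34,-1,0],[37,-1,0],[39,-1,0],[40,-1,0],[40.5,-1,0],[40.5,-1,0]], yaw=[0,0,0,0,0,0,0,0,0,0], gripper=[0.6,0.6,0.6,0.6,0.6,0.6,0.6,0.6,0.6,0.6])

```text
time: 52.5
tcp_pos: [500.9, -34.1, 39.8]
tcp_rot: [-0.629, 1.57, -0.629]
contact_force: [-2.3, 0.7, 8.3]
grip_width: 0.667
```

>>> send_rows(dp=[[0,0,0],[0,0,0],[0,0,0],[0,0,0],[0,0,0],[0,0,0],[-5,0,0],[-25,0,0],[-60,0,0],[-100,0,0]], yaw=[0,0,0,0,0,0,0,0,0,0], gripper=[0.8,0.95,0.95,0.95,0.95,0.95,0.95,0.95,1,1])

```text
time: 53.5
tcp_pos: [500.1, -34.0, 139.8]
tcp_rot: [2.88, 1.568, 2.881]
contact_force: [0.3, 0.3, 0.7]
grip_width: 0.993
```

Run:
```python
from h import *
plan(426.3,320.7,180,6)
```

```text
t 53.5 tcp [500.1 -34.  139.8] jaw 90.1 tilt 0.16 grip 0.993 F [0.3 0.3 0.7]
   dp [-39.7 354.8 -73.5] yaw 1.467 rad dist 365 q7 0.86 q1 0.50
```

>>> send_rows(dp=[[-30,10,-2],[-40,45,-9],[-40,85,-18],[-40,125,-26],[-40,165,-34],[-40,205,-42],[-40,245,-51],[-40,285,-59],[-40,325,-67],[-40,352,-73]], yaw=[0.14,0.28,0.42,0.56,0.7,0.84,0.98,1.12,1.26,1.4], gripper=[1,1,1,1,1,1,1,1,1,1])

```text
time: 54.5
tcp_pos: [426.6, 320.9, 179.6]
tcp_rot: [3.091, 1.569, 1.688]
contact_force: [-0.1, 0.8, 0.0]
grip_width: 1.0
```

>>> send_rows(dp=[[0,0,0],[10,0,0],[30,0,0],[50,0,0],[65,0,0],[65,0,0],[65,0,0],[65,0,0],[65,0,0],[65,0,0]], yaw=[0.06,0.07,0.07,0.07,0.07,0.07,0.07,0.07,0.07,0.07], gripper=[0.9,0.8,0.75,0.75,0.75,0.75,0.75,0.75,0.75,0.75])

```text
time: 55.5
tcp_pos: [428.2, 317.7, 114.7]
tcp_rot: [2.114, 1.57, 0.644]
contact_force: [0.3, -0.2, 0.2]
grip_width: 0.751
```

Run:
```python
from h import *
plan(426.3,320.7,37,6)
s,_=viewer.capture('side'); cv2.imwrite('pics/side22.png',s); crop(s,170,60,330,290,3,'s22.png')
t,_=viewer.capture('top'); cv2.imwrite('pics/top22.png',t); crop(t,235,100,375,250,4,'t22.png')
```

```text
t 55.5 tcp [428.2 317.7 114.7] jaw 5.8 tilt 0.06 grip 0.751 F [ 0.3 -0.2  0.2]
   dp [77.7 -1.7 -3.1] yaw -0.004 rad dist 78 q7 -1.01 q1 -0.49
```

View pics/s22.png

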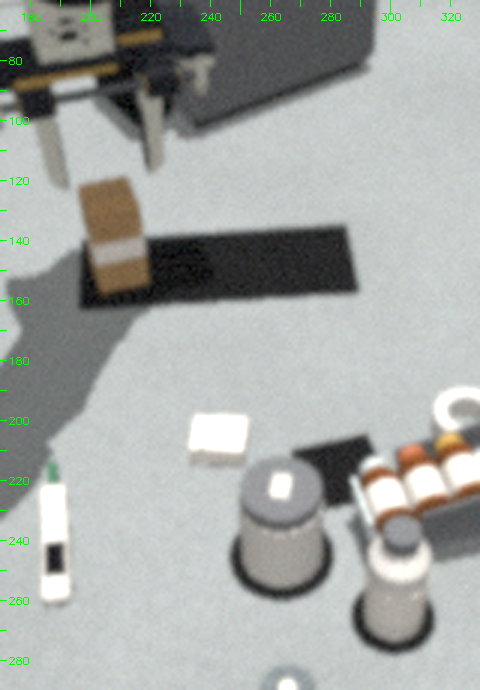

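View pics/t22.png

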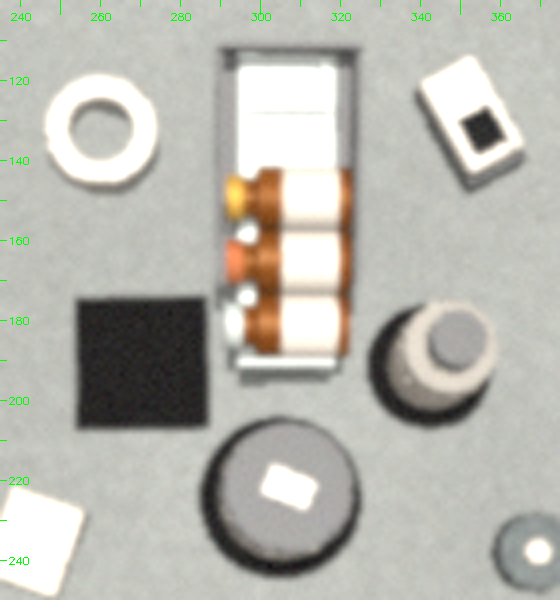

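Tub and bottle stand centred on their mats, looking as at the start. The fingers are over the carton. Grasping it next.

>>> send_rows(dp=[[5,-1.5,-3],[25,-1.5,-3],[45,-1.5,-3],[65,-1.5,-3],[77,-1.5,-3],[77,-1.5,-3],[77,-1.5,-3],[77,-1.5,-3],[77,-1.5,-3],[77,-1.5,-3]], yaw=[0,0,0,0,0,0,0,0,0,0], gripper=[0.75,0.75,0.75,0.75,0.75,0.75,0.75,0.4,0.4,0.4], grip_force=25)

```text
time: 56.6
tcp_pos: [426.4, 320.7, 37.7]
tcp_rot: [2.165, 1.57, 0.695]
contact_force: [-0.6, -1.0, 0.4]
grip_width: 0.539
```

>>> send_rows(dp=[[0,0,0],[-3,0,0],[-10,0,0],[-30,0,0],[-60,0,0],[-90,0,0],[-110,0,0],[-110,0,0],[-110,0,0],[-110,0,0]], yaw=[0,0,0,0,0,0,0,0,0,0], gripper=[0.4,0.4,0.4,0.4,0.4,0.4,0.4,0.4,0.4,0.4])

```text
time: 57.6
tcp_pos: [425.6, 320.0, 146.2]
tcp_rot: [-0.926, 1.569, -2.396]
contact_force: [0.1, 0.6, -1.4]
grip_width: 0.494
```

Run:
```python
from h import *
plan(566.3,34.5,147,6)
s,_=viewer.capture('side'); crop(s,160,40,320,200,3,'s23.png')
```

```text
t 57.6 tcp [425.6 320.  146.2] jaw 5.8 tilt 0.10 grip 0.494 F [ 0.1  0.6 -1.4]
   dp [ -0.7 111.2 298.2] yaw -0.004 rad dist 318 q7 -0.99 q1 -0.47
```

View pics/s23.png

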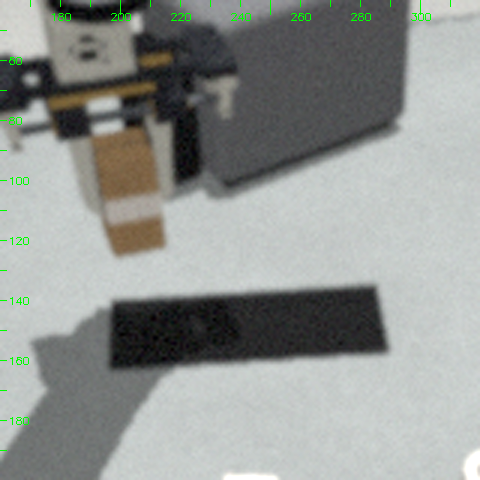

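>>> send_rows(dp=[[0,5,13],[0,17,45],[0,31,83],[0,46,123],[0,61,163],[0,76,203],[0,90,242],[0,102,274],[0,109,292],[0,111,298]], yaw=[0,0,0,0,0,0,0,0,0,0], gripper=[0.4,0.4,0.4,0.4,0.4,0.4,0.4,0.4,0.4,0.4])

```text
time: 58.65
tcp_pos: [566.9, 31.5, 146.1]
tcp_rot: [-0.991, 1.569, -2.465]
contact_force: [-0.9, 0.4, -1.6]
grip_width: 0.49
```

>>> send_rows(dp=[[0,0,0],[0,0,0],[15,0,0],[40,0,0],[60,0,0],[70,0,0],[70,0,0],[70,0,0],[70,0,0],[70,0,0]], yaw=[0,0,0,0,0,0,0,0,0,0], gripper=[0.4,0.4,0.4,0.4,0.4,0.4,0.4,0.4,0.4,0.4])

```text
time: 59.65
tcp_pos: [567.0, 35.3, 78.0]
tcp_rot: [1.554, 1.569, 0.084]
contact_force: [-0.2, 0.8, -1.7]
grip_width: 0.492
```

Run:
```python
from h import *
plan(566.3,34.5,37.5,6)
s,_=viewer.capture('side'); crop(s,220,120,360,270,4,'s24.png')
```

```text
t 59.6 tcp [567.   35.3  78. ] jaw 5.8 tilt 0.08 grip 0.492 F [-0.2  0.8 -1.7]
   dp [40.5 -0.9  0.7] yaw -0.004 rad dist 40 q7 -0.47 q1 0.07
```

View pics/s24.png

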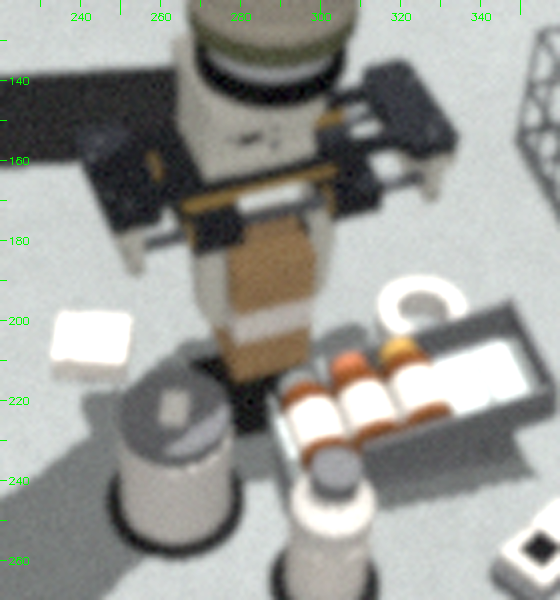

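>>> send_rows(dp=[[4,-1,1],[12,-1,1],[20,-1,1],[28,-1,1],[34,-1,1],[37,-1,1],[39,-1,1],[40,-1,1],[40,-1,1],[40,-1,1]], yaw=[0,0,0,0,0,0,0,0,0,0], gripper=[0.4,0.4,0.4,0.4,0.4,0.4,0.4,0.4,0.4,0.4])

```text
time: 60.7
tcp_pos: [565.5, 34.2, 37.6]
tcp_rot: [0.044, 1.571, -1.426]
contact_force: [-2.0, 0.5, 7.4]
grip_width: 0.494
```

>>> send_rows(dp=[[0.3,0,0],[0.3,0,0],[0.3,0,0],[0.3,0,0],[0.3,0,0],[0.3,0,0],[-5,0,0],[-25,0,0],[-60,0,0],[-100,0,0]], yaw=[0,0,0,0,0,0,0,0,0,0], gripper=[0.4,0.6,0.8,0.85,0.85,0.85,0.85,0.85,0.85,0.9])

```text
time: 61.7
tcp_pos: [564.8, 34.2, 137.6]
tcp_rot: [-1.661, 1.568, -3.13]
contact_force: [1.4, 0.1, -0.0]
grip_width: 0.881
```

Run:
```python
from h import *
plan(430,200,260)
```

```text
t 61.7 tcp [564.8  34.2 137.6] jaw 5.8 tilt 0.14 grip 0.881 F [ 1.4  0.1 -0. ]
   dp [-122.  -117.6 -178.7] yaw 0.000 rad dist 246 q7 -0.42 q1 0.13
```

Moving the arm away from everything to check.

>>> send_rows(dp=[[-40,0,0],[-80,-5,-10],[-110,-20,-35],[-122,-40,-70],[-122,-60,-105],[-122,-80,-140],[-122,-100,-175],[-122,-115,-200],[-122,-115,-200],[-122,-115,-200]], yaw=[0,0,0,0,0,0,0,0,0,0], gripper=[1,1,1,1,1,1,1,1,1,1])

```text
time: 62.7
tcp_pos: [430.9, 221.7, 259.4]
tcp_rot: [0.798, 1.57, -0.67]
contact_force: [-0.1, 0.2, -0.3]
grip_width: 0.996
```

Run:
```python
from h import *
plan(430,200,260)
s,_=viewer.capture('side'); t,d=viewer.capture('top'); cv2.imwrite('pics/side25.png',s); cv2.imwrite('pics/top25.png',t)
crop(t,235,100,375,250,4,'t25.png'); crop(s,230,170,370,290,5,'s25.png'); crop(t,395,190,485,260,6,'t25d.png')
```

```text
t 62.7 tcp [430.9 221.7 259.4] jaw 5.9 tilt 0.03 grip 0.996 F [-0.1  0.2 -0.3]
   dp [-0.6 -3.1 21.5] yaw 0.000 rad dist 22 q7 -0.74 q1 -0.15
```

View pics/t25.png

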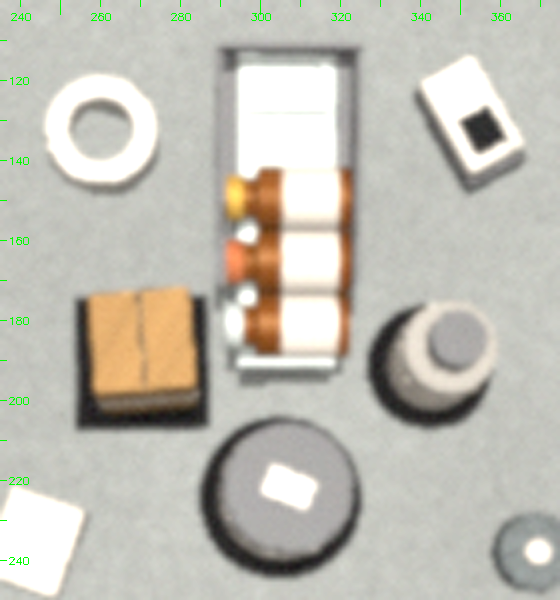

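View pics/s25.png

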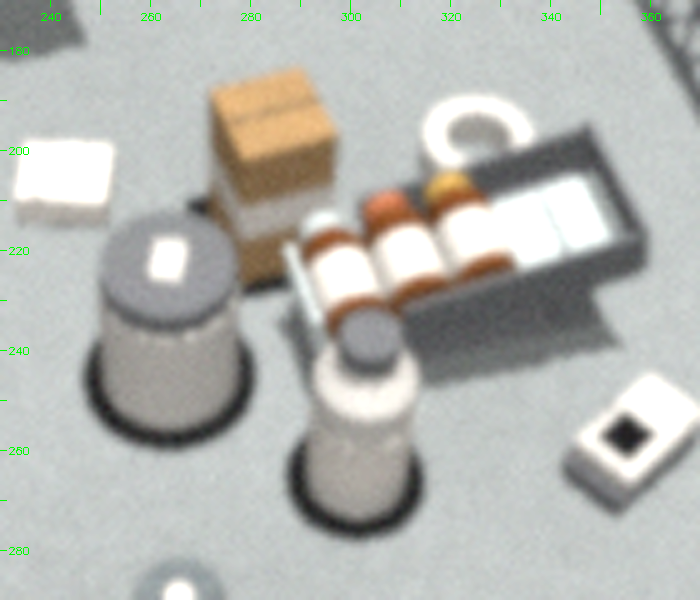

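View pics/t25d.png

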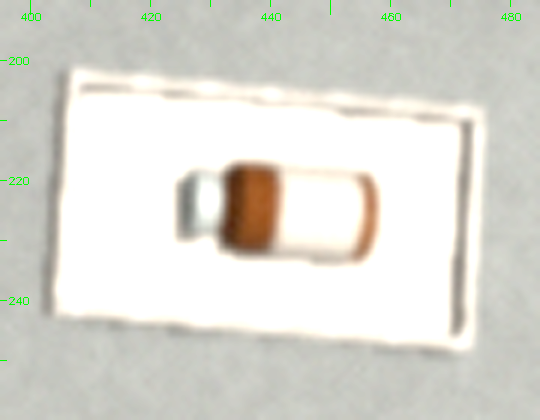

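Run:
```python
from h import *
f=lambda a,x0,y0,k:((a[0]+.5)/k-.5+x0,(a[1]+.5)/k-.5+y0)
T=lambda x,y:f((x,y),235,100,4); S=lambda x,y:f((x,y),230,170,5)
print('bottle cap',onz('top',*T(459,336),108),onz('side',*S(371,335),108),'mat top 567.1 -108.5, side 568.6 -106.2')
print('tub lid',onz('top',*T(288,486),85),onz('side',*S(168,270),85),'mat 500.4 -35.3 / 501.6 -33.0')
c=[onz('top',*T(*q),93) for q in((87,293),(188,288),(197,388),(95,391))]; print('carton',np.mean(c,0),'mat 565.9 34.5')
p,d=viewer.capture('top')
for u,v in((287,180),): pass
print('tops z', [atd('top',u,v,float(d[v,u]))[2] for u,v in((350,184),(307,221),(262,184),(280,184),(262,194),(280,194))])
print(readout.sense()['time'])
r.sign_off()
```

```text
bottle cap [ 567.8 -109.3  108. ] [ 568.6 -106.6  108. ] mat top 567.1 -108.5, side 568.6 -106.2
tub lid [500.9 -35.3  85. ] [501.1 -36.6  85. ] mat 500.4 -35.3 / 501.6 -33.0
carton [565.1  32.3  93. ] mat 565.9 34.5
tops z [np.float64(106.65133346566506), np.float64(87.48921010132563), np.float64(94.26549580542053), np.float64(95.74755931175252), np.float64(94.6591678972269), np.float64(91.32757072301843)]
62.85
the job is handed in; nothing more can be done
```

The whole sequence is done and I handed the job in at 62.9 s of the 141 s allowed; no verdict was reported.

1. **Clearing:** I stood the carton, tub and bottle upright on the side mat.
2. **Vial:** I pinched the end vial by its ends and lifted it out. I released it about 3 mm above the dish floor, because the fingertips reach below the vial. The next vial rolled down to the stop.
3. **Returning:** I stood the bottle, tub and carton back on their own mats and moved the arm clear.

**Final checks from the pictures:**

| Object | Distance from centre of its mat |
|---|---|
| Bottle | about 1 mm |
| Tub | about 1 mm (top camera), about 4 mm (side camera) |
| Carton | about 2.3 mm (top camera only) |

- **Upright:** all three top heights came out within about 3 mm of what was expected.
- **Vials:** the end vial lies flat near the middle of the dish. Three vials remain on the track, and the lowest sits where the end vial was.

**Disagreements:**
- The two cameras differ by 2–3 mm.
- Two-view heights came out up to about 8 mm too high, and about 10 mm on the vial, where I misread its end in the side view. For the vial's height I relied on the depth images and the stated sizes.

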